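# Sort the kindling in the sprung tray

## Robot

A 7-joint arm with a two-finger parallel gripper is mounted at the origin on the work surface. World frame = base frame: x ahead of the robot, y to its left, z up, the work surface at z = 0. Lengths are in m, angles in rad, forces in N, time in s.
With the tool pointing down it reaches from about 0.425 to 0.8 m from the base axis. Payload 8.3 kg.
Tool frame: the origin (TCP) lies midway between the tips of the shut fingers; the grasp point (between the pads) lies 19 mm behind it; z points along the fingers, y is the line along which they close (so a half turn about z gives the same grasp; the last joint's range is limited). The gripper opens to 85 mm and grips with 20 to 120 N. Pads are 22 mm wide; open, the fingers measure 114 mm over their backs; the gripper's body (76 mm by 85 mm) begins 54 mm behind the grasp point. The pads swing forward as they close: fully open they stand 13 mm farther back than shut.
Start: joints at [-1.208, 0.383, 0.016, 1.37, -0.006, 1.388, -0.046], TCP at [0.258, 0.569, 0.231] pointing down, gripper open.
Joint ranges: [-2.95, 2.95], [-0.25, 2.06], [-1.52, 1.56], [0.18, 2.33], [-1.44, 4.58], [0.02, 2.06], [-3.01, 3.01]. Speed limits (rad/s): [2.39, 2.39, 3.01, 3.01, 3.14, 3.14, 3.14].

## Interface

Orientations are given as a unit quaternion [w, x, y, z].
In Python, from workcell import * gives the robot as it stands.
- The arm moves only by the tool step_arm, never from a script. Its arguments are lists of equal length, an entry for each row: "angular": the turn, a rotation vector about the tool's x, y, z as a fraction of full scale, a list of three; "translation": the shift along the tool's x, y, z as a fraction of full scale, a list of three; "fingers": the finger opening in mm, from 0 to 85.4. A call has 1 to 20 rows; each row shifts and turns the commanded pose from where the row before left it, along the tool's axes as they then stand; what a row does not reach is not made up. Full scale, the value 1, is 0.25 m for a shift and 6 degrees for a turn. A row lasts 1/8 s, in which the tool goes at most 62.5 mm and 10.7 degrees, less where a joint would pass 70% of its speed; a pose out of reach is approached as far as the arm can. A call with a number of a shift or a turn outside -1 to 1 is refused whole. A call with a gripper value outside its range is refused whole. The fingers move at their own pace and stop on an object; "grip_force" is the grip in N (left out, the last holds). Time passes only in rows, so rows that do not move let the fingers close. It gives the time, the measured TCP pose, the force, the opening and the grip force at its end, in the units of the state.
- observe(): the state, without advancing time (a new reading comes with each control period).
- capture(name): name is "scene" or "top"; returns a dict with "pixels" (400x640x3 uint8, red, green, blue), "fovy" (degrees; the focal length in pixels is half the picture's height over the tangent of half this angle, whatever the lens; pixels are square), "cx", "cy" (the principal point, pixels), "origin" and "rotation" of the camera in the world. Camera axes: x right, y down, z forward; pixel columns grow to the right and rows downward; lengths in m; the calibration is good to about 2 mm. A picture is of the moment at which its call begins. There is no depth.
- sign_off(): hands the job in; it is judged then, once.
Trained networks look in a picture, given as the dict that the camera call returned (one of the last four; its "shot" number tells which), for a name from the list of things; names that differ only in an ending like _2 or _b are one class to them, and where a whole thing is asked for, a point or a joint stands for the part that bears it (a point fixed in the world has none). Each returns a list of dicts, best first, with "p" (0 to 1); they miss things now and then, are a little off and sometimes report something else, mostly with a low value. They report only what shows in the picture. A call takes as long as a camera call. They do not tell look-alikes from the thing itself.
- outline_of(picture, name): "mask" (400x640 bool, what is visible of it) and "location" ([column, row] in pixels, amid what is visible of it).
- tip_of(picture, name): "location" ([column, row] in pixels: a listed point, or the origin of a listed thing).
The state is a dict: "clock": time; "joints": joint angles; "dq": joint speeds; "tau": joint torques, N m; "eef_pos": TCP position; "tcp_rot": TCP orientation; "force": force on the tool from outside, world axes, zero at the start; "torque": the same for the moment, N m; "finger_gap": opening from 0.0 (shut) to 1.0 (fully open); "finger_force": force on a finger pad.
Only numpy, scipy, OpenCV 4.12 (cv2) and the standard library are available. Lean on these libraries where they do the work, as an engineer would, in place of code of your own. Each camera call takes 0.05 s, during which the arm holds its last target. There are 200 camera calls.

## Task

Pull the sprung wooden tray under the terrazzo platform right out to its stop, where it stays out by itself, and sort the kindling that lies in it and on the granite slab: every straight full-length stick belongs in the tray, every short stub and every crooked stick goes onto the steel plate. When all is sorted, push the tray fully home, and leave the pot, mug and scoop where they are.

Things in the scene. Friction and masses are not known exactly. Their poses are not given: they have to be found in the camera images.
- platform: fixed low terrazzo platform, 350 mm (x) by 340 mm (y), top 100 mm above the work surface, with a granite slab 290 x 190 x 30 mm fixed on it. Origin at the centre of its underside. The tray slides out of its -y face (170 mm from the origin), along the platform's -y. The tray's space has 15 mm of headroom over the tray's walls
- slab_top (a point): centre of the top of the granite slab (30 mm towards +y from the platform's centre); axes as the platform's
- tray (a joint): how far the sprung tray is drawn, m: 0 = home, 0.175 = at its stop. A spring draws it home with 7 N at first (with 1 N friction); over the last 45 mm it goes over centre and holds the tray at the stop with 4 N, so it stays when let go there; let go earlier it runs home. To close, push it back past that point (5 N)
- tray_in (a point): centre of the tray's inner floor, axes as the platform's; moves with the tray. Inside 270 mm (x) by 170 mm (y); walls 6 mm thick, 44 mm above the inner floor, which is 11 mm above the work surface. At its stop the inside is clear of the platform
- tray_handle (a point): grip point on the tray's handle, an upright wooden tab on its front, 90 mm wide (platform x), 18 mm thick (slide direction); its top is 17 mm above this point, which is 131 mm above the work surface, 31 mm above the platform's top. Pinch it from above across its thickness
- plate: stainless steel plate with a raised rim, loose, 280 mm across the rim and 22 mm high; flat floor 4 mm thick, about 124 mm in radius. Origin at the centre of its underside, z up
- stick1: straight, square-section split stick of pale wood, 130 x 24 x 24 mm, a full-length stick; origin at the centre of its underside, x along its length, z up. Starts in the tray, lying along the slide direction. None when absent.
- stick2: straight, square-section split stick of pale wood, 130 x 24 x 24 mm, a full-length stick; origin at the centre of its underside, x along its length, z up. Starts on the granite slab. None when absent.
- stick3: straight, square-section split stick of pale wood, 130 x 24 x 24 mm, a full-length stick; origin at the centre of its underside, x along its length, z up. Starts on the granite slab. None when absent.
- stub1: short stub of the same pale wood, straight, only 65 x 24 x 24 mm; origin at the centre of its underside, x along its length, z up. Starts in the tray. None when absent.
- stub2: short stub of the same pale wood, straight, only 65 x 24 x 24 mm; origin at the centre of its underside, x along its length, z up. Starts in the tray. None when absent.
- crook1: crooked stick of the same wood, 24 x 24 mm section, lying flat: two straight legs in a 50 degree elbow, 135 mm overall. Origin on the underside, midway between the legs' middles, which lie at x = +29.5 and -29.5 mm, y = 0; there the legs run at +25 and -25 degrees to x; elbow near (0, -14) mm. z up. Starts in the tray, lying along the slide direction. None when absent.
- crook2: crooked stick of the same wood, 24 x 24 mm section, lying flat: two straight legs in a 50 degree elbow, 135 mm overall. Origin on the underside, midway between the legs' middles, which lie at x = +29.5 and -29.5 mm, y = 0; there the legs run at +25 and -25 degrees to x; elbow near (0, -14) mm. z up. Starts on the granite slab. None when absent.
- pot: bystander: black ceramic pot with its lid, 164 mm across, 150 mm tall; origin at the centre of its underside
- mug: bystander: orange plastic mug, 76 mm across, 90 mm tall; origin at the centre of its underside
- scoop: bystander: aluminium scoop, 180 mm long with its handle, 31 mm tall, lying flat; origin under the back wall of the pan, pan towards +x, handle towards -x
There are look-alikes about, which are no part of the job. Leave any blue look-alike of the stick2 alone. Leave any blue look-alike of the stick3 alone.

How it is judged:
On the way, in this order (a step that is already met when the one before it is completed fails the run):
1. the tray is drawn out to its stop (value of joint tray above 0.168 m), for 0.3 s.
2. with the tray still out, every full-length stick lies in the tray and every stub and crooked stick lies on the plate (value of joint tray above 0.15 m and x of stick1 in the frame of tray_in between -0.128 and 0.128 m and y of stick1 in the frame of tray_in between -0.078 and 0.078 m and z of stick1 in the frame of tray_in between -0.012 and 0.045 m and linear speed of each of stick1, stick2, stick3, stub1, stub2, crook1, crook2 below 0.03 m/s and x of stick2 in the frame of tray_in between -0.128 and 0.128 m and y of stick2 in the frame of tray_in between -0.078 and 0.078 m and z of stick2 in the frame of tray_in between -0.012 and 0.045 m and x of stick3 in the frame of tray_in between -0.128 and 0.128 m and y of stick3 in the frame of tray_in between -0.078 and 0.078 m and z of stick3 in the frame of tray_in between -0.012 and 0.045 m and horizontal distance between each of stub1, stub2, crook1, crook2 and plate below 0.12 m and z of stub1 in the frame of plate between -0.005 and 0.07 m and z of stub2 in the frame of plate between -0.005 and 0.07 m and z of crook1 in the frame of plate between -0.005 and 0.07 m and z of crook2 in the frame of plate between -0.005 and 0.07 m), for 0.2 s.
At the end, for the whole second after the job is handed in: Tray home within 8 mm; each full-length stick in it (origin inside the walls, under 45 mm above its floor); each stub and crooked stick on the plate (origin within 120 mm of its centre, under 70 mm above its underside); plate level; all at rest (value of joint tray below 0.008 m and angle between plate's own z axis and vertical below 0.15 rad and x of stick1 in the frame of tray_in between -0.128 and 0.128 m and y of stick1 in the frame of tray_in between -0.078 and 0.078 m and z of stick1 in the frame of tray_in between -0.012 and 0.045 m and linear speed of each of stick1, stick2, stick3, stub1, stub2, crook1, crook2 below 0.03 m/s and x of stick2 in the frame of tray_in between -0.128 and 0.128 m and y of stick2 in the frame of tray_in between -0.078 and 0.078 m and z of stick2 in the frame of tray_in between -0.012 and 0.045 m and x of stick3 in the frame of tray_in between -0.128 and 0.128 m and y of stick3 in the frame of tray_in between -0.078 and 0.078 m and z of stick3 in the frame of tray_in between -0.012 and 0.045 m and horizontal distance between each of stub1, stub2, crook1, crook2 and plate below 0.12 m and z of stub1 in the frame of plate between -0.005 and 0.07 m and z of stub2 in the frame of plate between -0.005 and 0.07 m and z of crook1 in the frame of plate between -0.005 and 0.07 m and z of crook2 in the frame of plate between -0.005 and 0.07 m); the robot touches nothing.
It fails at once if the pot is pushed out of its place (over 30 mm) (distance of pot from where it was at the start of the episode above 0.03 m).
It fails at once if the mug is pushed out of its place (over 30 mm) (distance of mug from where it was at the start of the episode above 0.03 m).
It fails at once if the scoop is pushed out of its place (over 30 mm) (distance of scoop from where it was at the start of the episode above 0.03 m).
It fails at once if the pot is tipped over (angle between pot's own z axis and vertical above 0.5 rad).
It fails at once if the mug is tipped over (angle between mug's own z axis and vertical above 0.5 rad).
Of stub1, stub2, crook1 only 2 to 3 are there at a start; the rules pass over those that are not, and their reading is None.
Of stick2, stick3, crook2 only 2 to 3 are there at a start; the rules pass over those that are not, and their reading is None.
At some moment in a run one of stick2, stick3, crook2 may be knocked a few centimetres aside while the robot is not near it.
Once in a run the grip may slacken for a moment while it holds something.
It also fails if it takes over 210 s, if anything falls off the work surface, if the arm or the gripper's body presses on something with over 40 N, if the wrist force passes 120 N, or if a joint passes its speed limit or range.

## Working session

There is one attempt and no reset: what is moved stays moved. The work goes in short steps, Python scripts to look and compute and a tool call to move; the robot and the scene stay as the last step left them, time stands still between calls to the robot, and variables do not carry over. Pictures are saved under pics/ and viewed, at most 14 in all, crops included, and the job is handed in when it is done.

Besides the shell and the picture viewer there is one more tool, called in YAML: its name, and indented under it one key for each argument. step_arm: Moves the arm, as the interface text tells. Shift numbers are shares of 0.25 m and turn numbers shares of 6 degrees, none past 1 either way. Its arguments: {"type":"object","properties":{"angular":{"type":"array"},"translation":{"type":"array"},"fingers":{"type":"array"},"grip_force":{"type":"number"}},"required":["angular","translation","fingers"]}

```bash
mkdir -p pics; ls; cat > h.py <<'E'
import numpy as np, cv2
from workcell import *
def K(p):
    f=200/np.tan(np.radians(p["fovy"])/2); return f,p["cx"],p["cy"]
def ray(p,uv):
    f,cx,cy=K(p); return np.array(p["rotation"])@np.array([(uv[0]-cx)/f,(uv[1]-cy)/f,1])
def at_z(p,uv,z):
    d=ray(p,uv);o=np.array(p["origin"]); return o+d*(z-o[2])/d[2]
def proj(p,X):
    f,cx,cy=K(p); c=np.array(p["rotation"]).T@(np.array(X)-p["origin"]); return c[:2]/c[2]*f+[cx,cy]
def save(p,name,crop=None,s=1):
    im=p["pixels"][:,:,::-1]
    if crop: im=im[crop[1]:crop[3],crop[0]:crop[2]]
    cv2.imwrite("pics/"+name,cv2.resize(im,None,fx=s,fy=s,interpolation=cv2.INTER_CUBIC))
E
python3 - <<'E'
from h import *
o=observe();print({k:np.round(v,3) for k,v in o.items()})
for n in("scene","top"):
    p=capture(n);save(p,n+"0.png",s=1.25);print(n,p["fovy"],p["cx"],p["cy"],np.round(p["origin"],3),np.round(p["rotation"],3).tolist(),{k for k in p})
    for t in "platform slab_top tray_in tray_handle plate stick1 stick2 stick3 stub1 stub2 crook1 crook2 pot mug scoop".split():
        print(t,[(round(d["p"],2),np.round(d["location"]).tolist()) for d in tip_of(p,t)][:5],[(round(d["p"],2),np.round(d["location"]).tolist(),int(d["mask"].sum())) for d in (outline_of(p,t) if t!="slab_top" else [])][:5])
E
```

```text
pics
{'clock': np.float64(0.0), 'joints': array([-1.208,  0.384,  0.016,  1.371, -0.006,  1.388, -0.046]), 'dq': array([-0.001, -0.001, -0.001,  0.   ,  0.001, -0.   , -0.   ]), 'tau': array([-1.0000e-03, -6.2758e+01,  8.4400e-01, -3.7182e+01,  1.7000e-02,
        1.4000e-02, -0.0000e+00]), 'eef_pos': array([0.258, 0.569, 0.23 ]), 'tcp_rot': array([-0.   ,  0.211,  0.977, -0.001]), 'force': array([0.442, 0.094, 0.668]), 'torque': array([-0.045,  0.045,  0.03 ]), 'finger_force': np.float64(0.0), 'finger_gap': np.float64(1.0)}
scene 48.10154538259219 326.52927438057634 199.98468940632137 [ 1.499 -0.266  0.754] [-0.394, 0.706, 0.517, -0.282] {'pixels', 'cx', 'cy', 'fovy', 'origin', 'shot', 'rotation'}
platform [(0.67, [376.0, 231.0]), (0.58, [210.0, 311.0]), (0.28, [399.0, 200.0]), (0.27, [389.0, 186.0])] [(0.64, [377.0, 223.0], 11583)]
slab_top [(0.63, [388.0, 185.0])] []
tray_in [] [(0.96, [322.0, 221.0], 1350)]
tray_handle [(0.68, [318.0, 204.0])] [(0.84, [320.0, 222.0], 1335), (0.27, [389.0, 180.0], 491)]
plate [(0.58, [168.0, 238.0])] [(0.6, [167.0, 237.0], 5239)]
stick1 [(0.96, [3
[... 1801 characters left out ...]
0, 198.0], 339), (0.73, [306.0, 116.0], 195), (0.66, [262.0, 218.0], 369), (0.49, [194.0, 154.0], 229)]
stick3 [(0.66, [269.0, 195.0]), (0.65, [308.0, 119.0]), (0.52, [261.0, 218.0])] [(0.81, [267.0, 198.0], 339), (0.73, [306.0, 116.0], 195), (0.66, [262.0, 218.0], 369), (0.49, [194.0, 154.0], 229)]
stub1 [] []
stub2 [] []
crook1 [(0.72, [264.0, 166.0]), (0.46, [278.0, 197.0])] [(0.57, [261.0, 169.0], 341)]
crook2 [(0.72, [264.0, 166.0]), (0.46, [278.0, 197.0])] [(0.57, [261.0, 169.0], 341)]
pot [(0.94, [239.0, 279.0]), (0.56, [269.0, 195.0])] [(0.81, [233.0, 279.0], 1890)]
mug [(0.66, [407.0, 145.0])] [(0.59, [413.0, 140.0], 536)]
scoop [(0.57, [181.0, 226.0])] [(0.82, [181.0, 214.0], 675)]
```

View pics/scene0.png

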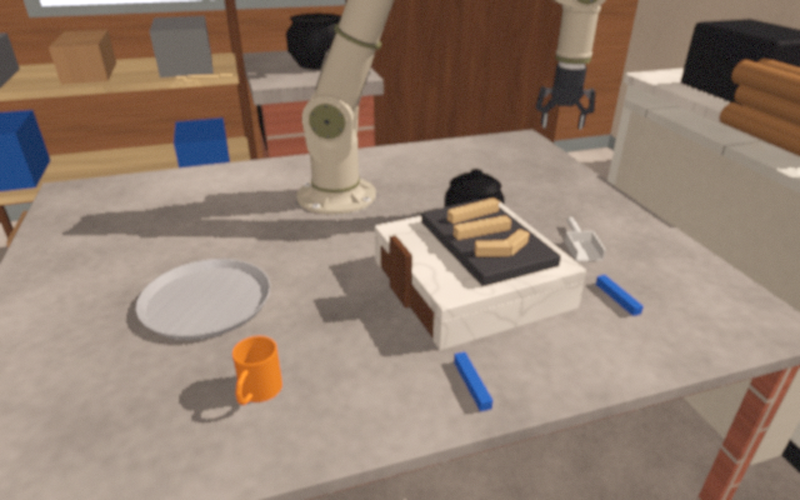

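View pics/top0.png

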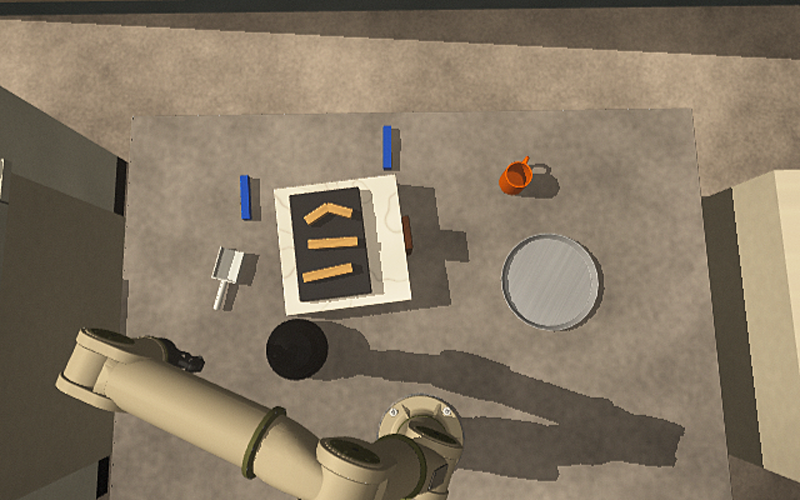

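The pictures show three tan pieces on the slab: a crook at top (327,212), and straights at (332,243) and (328,272). Blue look-alikes lie on the table at (246,197) and (388,147). The handle is at (407,233), the plate at (551,282), the mug at (516,178), the scoop at (228,268) and the pot at (297,348). The pieces that could be taken for stick2 or stick3 are the two tan straights on the slab and the two blue bars on the table. The tan ones match the description, so I choose those.

```bash
cat >> h.py <<'E'
def rectify(p,z,x0,x1,y0,y1,r=0.001):
    """orthophoto at height z: row->x descending, col->y descending"""
    c=[(x1,y1),(x1,y0),(x0,y0),(x0,y1)]
    W=int((y1-y0)/r);H=int((x1-x0)/r)
    M=cv2.getPerspectiveTransform(np.float32([proj(p,[a,b,z]) for a,b in c]),np.float32([[0,0],[W,0],[W,H],[0,H]]))
    im=cv2.warpPerspective(p["pixels"],M,(W,H),flags=cv2.INTER_LINEAR)
    return im,(lambda uv:np.array([x1-uv[1]*r,y1-uv[0]*r]))
def wood(im):
    h=cv2.cvtColor(im,cv2.COLOR_RGB2HSV).astype(int)
    return ((h[...,0]>8)&(h[...,0]<26)&(h[...,1]>70)&(h[...,2]>120)).astype(np.uint8)
def blobs(p,z,box,amin=600,mask=wood):
    im,f=rectify(p,z,*box); m=cv2.morphologyEx(mask(im),cv2.MORPH_OPEN,np.ones((5,5)))
    out=[]
    for c in cv2.findContours(m,cv2.RETR_EXTERNAL,cv2.CHAIN_APPROX_NONE)[0]:
        a=cv2.contourArea(c)
        if a<amin: continue
        r=cv2.minAreaRect(c); q=cv2.boxPoints(r); e=[q[1]-q[0],q[2]-q[1]]
        e=max(e,key=np.linalg.norm); d=-e[::-1]
        ang=np.degrees(np.arctan2(d[1],d[0]))%180
        M=cv2.moments(c)
        out.append(dict(c=f(r[0]).round(4).tolist(),cm=f((M['m10']/M['m00'],M['m01']/M['m00'])).round(4).tolist(),size=np.round(sorted(r[1])).tolist(),ang=round(ang,1),area=a,fill=round(a/(r[1][0]*r[1][1]),2)))
    return sorted(out,key=lambda b:-b['c'][0])
E
python3 - <<'E'
from h import *
p=capture("top")
cs=[(274,189),(396,175),(411,301),(287,315)]
P=[at_z(p,(a/1.25,b/1.25),.1)[:2] for a,b in cs]
print(np.round(P,3),"c",np.mean(P,0))
for i in range(4):
    d=P[(i+1)%4]-P[i];print(np.linalg.norm(d),np.degrees(np.arctan2(d[1],d[0])))
im,f=rectify(p,.1,.3,.8,-.1,.45)
h=cv2.cvtColor(im,cv2.COLOR_RGB2HSV)
m=((h[...,2]>185)&(h[...,1]<60)).astype(np.uint8);m=cv2.morphologyEx(m,cv2.MORPH_OPEN,np.ones((7,7)))
c=max(cv2.findContours(m,cv2.RETR_EXTERNAL,2)[0],key=cv2.contourArea);r=cv2.minAreaRect(c);print("plat",f(r[0]),r)
m=(h[...,2]<75).astype(np.uint8)
for b in blobs(p,.154,(.35,.75,0.02,.36)):print(b)
for n,z in(("slab_top",.13),("tray_handle",.131),("plate",0),("pot",0),("mug",0),("scoop",0)):
    t=tip_of(p,n);print(n,[(at_z(p,d["location"],z)[:2].round(3),round(d["p"],2)) for d in t[:2]])
m=outline_of(p,"plate")[0]["mask"];v,u=np.nonzero(m);(e,ax,an)=cv2.fitEllipse(np.c_[u,v].astype(np.float32)[cv2.convexHull(np.c_[u,v].astype(np.int32),returnPoints=False)[:,0]]);print("plate rim",at_z(p,e,.022),ax)
save(p,"crop0.png",(190,80,350,260),4/1.2)
for n in ("tray_handle",):
    m=outline_of(p,n)[0]["mask"];v,u=np.nonzero(m);print(u.min(),u.max(),v.min(),v.max())
E
```

```text
Traceback (most recent call last):
  File "h.py", line 8, in at_z
    d=ray(p,uv);o=np.array(p["origin"]); return o+d*(z-o[2])/d[2]
  File "h.py", line 6, in ray
    f,cx,cy=K(p); return np.array(p["rotation"])@np.array([(uv[0]-cx)/f,(uv[1]-cy)/f,1])
                         ~~~~~~~~~~~~~~~~~~~~~~~^~~~~~~~~~~~~~~~~~~~~~~~~~~~~~~~~~~~~~~~
ValueError: matmul: Input operand 1 has a mismatch in its core dimension 0, with gufunc signature (n?,k),(k,m?)->(n?,m?) (size 3 is different from 4)
```

```bash
python3 - <<'E'
s=open('h.py').read()
s=s.replace('import numpy as np, cv2','import numpy as np, cv2\nfrom scipy.spatial.transform import Rotation as Ro\ndef RM(p): return Ro.from_quat(p["rotation"],scalar_first=True).as_matrix()')
s=s.replace('np.array(p["rotation"])','RM(p)')
open('h.py','w').write(s)
E
cat > a.py <<'E'
from h import *
p=capture("top")
cs=[(274,189),(396,175),(411,301),(287,315)]
P=[at_z(p,(a/1.25,b/1.25),.1)[:2] for a,b in cs]
print(np.round(P,3),"c",np.mean(P,0))
for i in range(4):
    d=P[(i+1)%4]-P[i];print(np.linalg.norm(d),np.degrees(np.arctan2(d[1],d[0])))
im,f=rectify(p,.1,.3,.8,-.1,.45)
h=cv2.cvtColor(im,cv2.COLOR_RGB2HSV)
m=((h[...,2]>185)&(h[...,1]<60)).astype(np.uint8);m=cv2.morphologyEx(m,cv2.MORPH_OPEN,np.ones((7,7)))
c=max(cv2.findContours(m,cv2.RETR_EXTERNAL,2)[0],key=cv2.contourArea);r=cv2.minAreaRect(c);print("plat",f(r[0]),r)
for b in blobs(p,.154,(.35,.75,0.02,.36)):print(b)
for n,z in(("slab_top",.13),("tray_handle",.131),("plate",0),("pot",0),("mug",0),("scoop",0)):
    t=tip_of(p,n);print(n,[(at_z(p,d["location"],z)[:2].round(3),round(d["p"],2)) for d in t[:2]])
m=outline_of(p,"plate")[0]["mask"];v,u=np.nonzero(m);(e,ax,an)=cv2.fitEllipse(np.c_[u,v].astype(np.float32)[cv2.convexHull(np.c_[u,v].astype(np.int32),returnPoints=False)[:,0]]);print("plate rim",at_z(p,e,.022),ax)
save(p,"crop0.png",(190,80,350,260),4/1.2)
E
python3 a.py
```

```text
[[0.686 0.391]
 [0.72  0.054]
 [0.371 0.02 ]
 [0.34  0.351]] c [0.52926118 0.20395896]
0.338877957993286 -84.20932515194492
0.34991802036331177 -174.47873798562478
0.3325957218882114 95.37451254052773
0.347529448758451 6.556607522277517
plat [0.53225079 0.2068553 ] ((243.1446990966797, 267.74920654296875), (350.4270935058594, 339.8072204589844), 83.76292419433594)
{'c': [0.6089, 0.2375], 'cm': [0.6083, 0.2374], 'size': [49.0, 129.0], 'ang': np.float32(98.5), 'area': 3190.0, 'fill': 0.51}
{'c': [0.5262, 0.2255], 'cm': [0.5262, 0.2257], 'size': [26.0, 130.0], 'ang': np.float32(93.1), 'area': 3100.0, 'fill': 0.91}
{'c': [0.4482, 0.2387], 'cm': [0.4482, 0.2388], 'size': [26.0, 130.0], 'ang': np.float32(101.5), 'area': 3027.5, 'fill': 0.9}
slab_top [(array([0.529, 0.23 ]), 0.79)]
tray_handle [(array([0.54 , 0.035]), 0.56)]
plate [(array([ 0.433, -0.381]), 0.65)]
pot []
mug [(array([ 0.719, -0.283]), 0.79)]
scoop [(array([0.445, 0.549]), 0.9)]
plate rim [ 0.42323291 -0.3785524   0.022     ] (76.14102935791016, 79.43946838378906)
```

View pics/crop0.png

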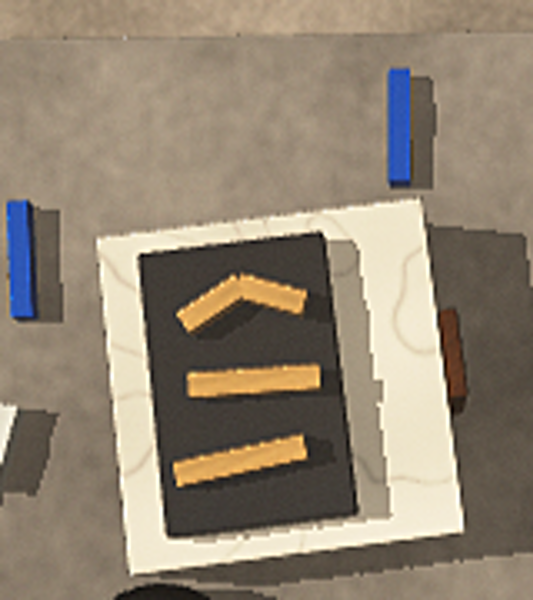

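The crop confirms it: a tan crook at (240,300), tan straights at (253,380) and (240,460), and blue bars at (20,258) and (399,127) to be left alone. Next is the handle.

```bash
cat >> h.py <<'E'
def plan(x,y,z,yaw):
    """yaw: world angle (deg) of tool y axis, mod 180. Prints turn, then shift (tool axes after the turn) in m"""
    o=observe();R=Ro.from_quat(o["tcp_rot"],scalar_first=True).as_matrix();q=np.array(o["eef_pos"])
    d=np.radians(yaw);c=[]
    for s in(1,-1):
        Y=s*np.array([np.cos(d),np.sin(d),0]);Z=np.array([0,0,-1.]);T=np.c_[np.cross(Y,Z),Y,Z]
        c.append((T,Ro.from_matrix(R.T@T).as_rotvec(degrees=True)))
    j7=o["joints"][6]
    for T,rv in sorted(c,key=lambda k:np.linalg.norm(k[1])):
        print("turn deg",rv.round(1),"units",(rv/6).round(2),"| shift units",(T.T@(np.array([x,y,z])-q)/.25).round(3),"j7",round(float(j7),2))
    print("tcp",q.round(4),"gap",round(float(o["finger_gap"]),3),"t",round(float(o["clock"]),1))
E
python3 - <<'E'
from h import *
p=capture("top")
def brown(im):
    h=cv2.cvtColor(im,cv2.COLOR_RGB2HSV).astype(int);return ((h[...,0]<15)&(h[...,1]>110)&(h[...,2]>40)&(h[...,2]<180)).astype(np.uint8)
for b in blobs(p,.148,(.4,.7,-.1,.12),300,brown):print(b)
p=capture("scene");t=tip_of(p,"tray_handle");print([(at_z(p,d["location"],.131).round(3),d["p"]) for d in t])
c=np.array([.532,.207]);a=np.radians(6);u=np.array([np.cos(a),np.sin(a)]);v=np.array([-u[1],u[0]])
for k in(.17,.18,.19,.2):print(k,c-v*k)
plan(*(c-v*.185),.28,96)
E
```

```text
{'c': [0.5499, 0.0294], 'cm': [0.5505, 0.0294], 'size': [19.0, 91.0], 'ang': np.float32(6.2), 'area': 1497.5, 'fill': 0.87}
[(array([0.553, 0.021, 0.131]), 0.66)]
0.17 [0.54976984 0.03793128]
0.18 [0.55081512 0.02798606]
0.19 [0.55186041 0.01804084]
0.2 [0.55290569 0.00809562]
turn deg [ -0.   -0.  -30.4] units [-0.   -0.   -5.06] | shift units [-0.938 -2.295 -0.195] j7 -0.05
turn deg [ -0.    0.  149.6] units [-0.    0.   24.94] | shift units [ 0.938  2.295 -0.195] j7 -0.05
tcp [0.2581 0.5692 0.2313] gap 0.997 t 3.6
```

step_arm:
  angular:
    - [0,0,-1]
    - [0,0,-1]
    - [0,0,-1]
    - [0,0,-1]
    - [0,0,-1]
    - [0,0,-0.06]
    - [0,0,0]
    - [0,0,0]
    - [0,0,0]
    - [0,0,0]
    - [0,0,0]
    - [0,0,0]
    - [0,0,0]
    - [0,0,0]
    - [0,0,0]
    - [0,0,0]
    - [0,0,0]
    - [0,0,0]
    - [0,0,0]
  translation:
    - [0,0,-0.065]
    - [0,0,-0.065]
    - [0,0,-0.065]
    - [0,0,0]
    - [0,0,0]
    - [0,0,0]
    - [-0.078,-0.189,0]
    - [-0.078,-0.189,0]
    - [-0.078,-0.189,0]
    - [-0.078,-0.189,0]
    - [-0.078,-0.189,0]
    - [-0.078,-0.189,0]
    - [-0.078,-0.189,0]
    - [-0.078,-0.189,0]
    - [-0.078,-0.189,0]
    - [-0.078,-0.189,0]
    - [-0.078,-0.189,0]
    - [-0.078,-0.189,0]
    - [0,0,0]
  fingers: [60,60,60,60,60,60,60,60,60,60,60,60,60,60,60,60,60,60,60]
  grip_force: 60

```text
clock: 5.98
eef_pos: [0.5508, 0.0243, 0.28]
tcp_rot: [0.0, -0.047, 0.999, -0.001]
force: [-0.1, -0.1, 0.1]
finger_gap: 0.703
finger_force: 0.0
```

```bash
python3 -c "
from h import *
plan(.55,.029,.112,96.2)"
```

```text
turn deg [-0.1  0.  -0.8] units [-0.02  0.   -0.14] | shift units [0.001 0.019 0.672] j7 1.63
turn deg [  0.    0.2 179.2] units [ 0.    0.03 29.86] | shift units [-0.001 -0.019  0.672] j7 1.63
tcp [0.5508 0.0243 0.28  ] gap 0.703 t 6.0
```

step_arm:
  angular:
    - [0,0,-0.14]
    - [0,0,0]
    - [0,0,0]
    - [0,0,0]
    - [0,0,0]
    - [0,0,0]
    - [0,0,0]
    - [0,0,0]
    - [0,0,0]
    - [0,0,0]
    - [0,0,0]
    - [0,0,0]
    - [0,0,0]
    - [0,0,0]
  translation:
    - [0,0.019,0.084]
    - [0,0,0.084]
    - [0,0,0.084]
    - [0,0,0.084]
    - [0,0,0.084]
    - [0,0,0.084]
    - [0,0,0.084]
    - [0,0,0.084]
    - [0,0,0]
    - [0,0,0]
    - [0,0,0]
    - [0,0,0]
    - [0,0,0]
    - [0,0,0]
  fingers: [50,50,50,50,50,50,50,50,50,10,10,10,10,10]
  grip_force: 60

```text
clock: 7.72
eef_pos: [0.5506, 0.0281, 0.1139]
tcp_rot: [0.001, -0.056, 0.998, -0.003]
force: [0.6, -16.3, 2.7]
finger_gap: 0.206
finger_force: 59.8
```

step_arm:
  angular:
    - [0,0,0]
    - [0,0,0]
    - [0,0,0]
    - [0,0,0]
    - [0,0,0]
    - [0,0,0]
    - [0,0,0]
    - [0,0,0]
    - [0,0,0]
    - [0,0,0]
    - [0,0,0]
    - [0,0,0]
    - [0,0,0]
    - [0,0,0]
  translation:
    - [0,-0.059,0]
    - [0,-0.059,0]
    - [0,-0.059,0]
    - [0,-0.059,0]
    - [0,-0.059,0]
    - [0,-0.059,0]
    - [0,-0.059,0]
    - [0,-0.059,0]
    - [0,-0.059,0]
    - [0,-0.059,0]
    - [0,-0.059,0]
    - [0,-0.059,0]
    - [0,0,0]
    - [0,0,0]
  fingers: [10,10,10,10,10,10,10,10,10,10,10,10,10,10]

```text
clock: 9.48
eef_pos: [0.5698, -0.1447, 0.1139]
tcp_rot: [0.0, -0.057, 0.998, -0.001]
force: [-5.7, -5.9, 6.0]
finger_gap: 0.198
finger_force: 61.2
```

step_arm:
  angular:
    - [0,0,0]
    - [0,0,0]
    - [0,0,0]
    - [0,0,0]
    - [0,0,0]
    - [0,0,0]
    - [0,0,0]
    - [0,0,0]
    - [0,0,0]
    - [0,0,0]
    - [0,0,0]
    - [0,0,0]
    - [0,0,0]
  translation:
    - [0,0,0]
    - [0,0,0]
    - [0,0,0]
    - [0,0,-0.04]
    - [0,0,-0.15]
    - [0,0,-0.15]
    - [0,0,-0.15]
    - [0,0,-0.15]
    - [0,-0.2,0]
    - [0,-0.2,0]
    - [0,-0.2,0]
    - [0,-0.2,0]
    - [0,0,0]
  fingers: [50,50,50,50,50,50,50,50,50,50,50,50,50]

```text
clock: 11.1
eef_pos: [0.5918, -0.3453, 0.2716]
tcp_rot: [-0.001, -0.056, 0.998, -0.001]
force: [-0.3, 0.7, -0.2]
finger_gap: 0.588
finger_force: 0.0
```

```bash
cat > look.py <<'E'
import sys
from h import *
p=capture("top")
def brown(im):
    h=cv2.cvtColor(im,cv2.COLOR_RGB2HSV).astype(int);return ((h[...,0]<15)&(h[...,1]>110)&(h[...,2]>40)&(h[...,2]<180)).astype(np.uint8)
print("slab");[print(b) for b in blobs(p,.154,(.35,.75,0.05,.38))]
print("tray");[print(b) for b in blobs(p,.035,(.38,.75,-.17,.06),300)]
print("plate");[print(b) for b in blobs(p,.028,(.26,.58,-.54,-.22),300)]
print("handle");[print(b) for b in blobs(p,.148,(.45,.7,-.22,-.08),300,brown)]
if len(sys.argv)>1: save(p,sys.argv[1],(190,80,510,320),2.5)
E
python3 look.py t1.png; python3 - <<'E'
from h import *
p=capture("top")
for n,z in(("tray_in",.011),("tray_handle",.131)): print(n,[(at_z(p,d["location"],z)[:2].round(3),round(d["p"],2)) for d in tip_of(p,n)[:2]])
E
```

```text
slab
{'c': [0.6088, 0.2374], 'cm': [0.6083, 0.2371], 'size': [49.0, 129.0], 'ang': np.float32(98.5), 'area': 3193.5, 'fill': 0.51}
{'c': [0.5263, 0.225], 'cm': [0.5262, 0.2251], 'size': [26.0, 131.0], 'ang': np.float32(93.2), 'area': 3103.5, 'fill': 0.9}
{'c': [0.4482, 0.2384], 'cm': [0.4481, 0.2385], 'size': [26.0, 131.0], 'ang': np.float32(101.5), 'area': 3022.5, 'fill': 0.91}
tray
{'c': [0.6483, -0.037], 'cm': [0.6492, -0.0399], 'size': [27.0, 128.0], 'ang': np.float32(95.6), 'area': 2866.0, 'fill': 0.83}
{'c': [0.5903, -0.046], 'cm': [0.59, -0.0485], 'size': [47.0, 126.0], 'ang': np.float32(95.3), 'area': 3017.0, 'fill': 0.51}
{'c': [0.5305, -0.0485], 'cm': [0.53, -0.0496], 'size': [25.0, 63.0], 'ang': np.float32(92.5), 'area': 1399.5, 'fill': 0.87}
{'c': [0.4712, -0.0608], 'cm': [0.4711, -0.062], 'size': [26.0, 64.0], 'ang': np.float32(96.1), 'area': 1448.0, 'fill': 0.85}
plate
{'c': [0.4821, -0.4092], 'cm': [0.4705, -0.4044], 'size': [148.0, 311.0], 'ang': np.float32(144.0), 'area': 37502.5, 'fill': 0.82}
{'c': [0.318, -0.2905], 'cm': [0.3094, -0.2783], 'size': [112.0, 141.0], 'ang': np.float32(90.0), 'area': 11731.5, 'fill': 0.74}
handle
{'c': [0.5685, -0.119], 'cm': [0.555, -0.1116], 'size': [78.0, 233.0], 'ang': np.float32(0.0), 'area': 11712.0, 'fill': 0.64}
tray_in [(array([ 0.548, -0.031]), 0.69)]
tray_handle [(array([ 0.575, -0.145]), 0.8)]
```

View pics/t1.png

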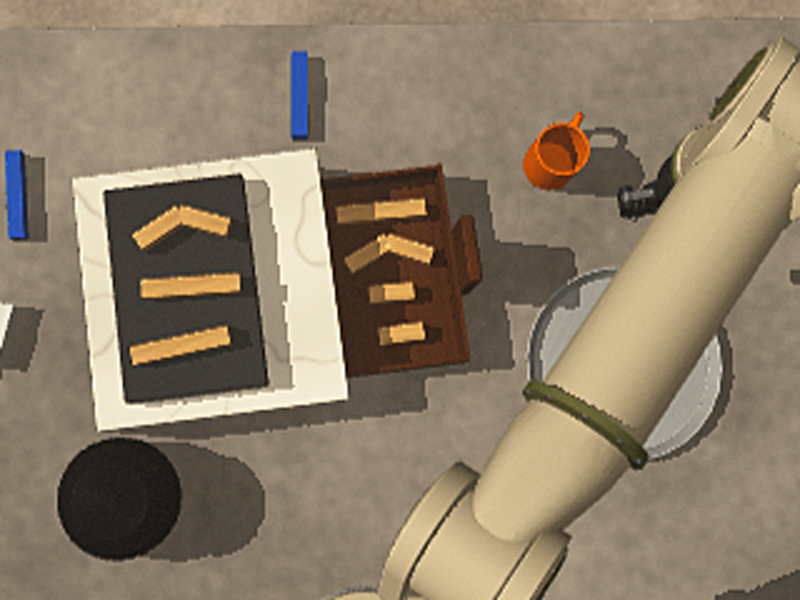

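The picture shows all three slab pieces in place at (182,228), (190,286) and (180,345). The drawn tray holds a stick (382,210), a crook (390,250) and two stubs (393,292) and (402,333). The blue bars and mug are untouched. I start with the nearer stub.

```bash
python3 -c "
from h import *
plan(.471,-.061,.10,6)"
```

```text
turn deg [ -0.    0.1 -89.1] units [-0.000e+00  1.000e-02 -1.485e+01] | shift units [-1.156  0.376  0.69 ] j7 2.32
turn deg [ 0.1  0.  90.9] units [1.000e-02 0.000e+00 1.515e+01] | shift units [ 1.156 -0.376  0.69 ] j7 2.32
tcp [ 0.5946 -0.3386  0.2725] gap 0.584 t 11.3
```

step_arm:
  angular:
    - [0,0,1]
    - [0,0,1]
    - [0,0,1]
    - [0,0,1]
    - [0,0,1]
    - [0,0,1]
    - [0,0,1]
    - [0,0,1]
    - [0,0,1]
    - [0,0,1]
    - [0,0,1]
    - [0,0,1]
    - [0,0,1]
    - [0,0,1]
    - [0,0,1]
    - [0,0,0.15]
    - [0,0,0]
    - [0,0,0]
    - [0,0,0]
  translation:
    - [0,0,0]
    - [0,0,0]
    - [0,0,0]
    - [0,0,0]
    - [0,0,0]
    - [0,0,0]
    - [0,0,0]
    - [0,0,0]
    - [0,0,0]
    - [0,0,0]
    - [0,0,0]
    - [0,0,0]
    - [0,0,0]
    - [0,0,0]
    - [0,0,0]
    - [0,0,0]
    - [0.15,-0.05,0]
    - [0.15,-0.05,0]
    - [0.15,-0.05,0]
  fingers: [45,45,45,45,45,45,45,45,45,45,45,45,45,45,45,45,45,45,45]

```text
clock: 13.68
eef_pos: [0.5448, -0.2299, 0.2721]
tcp_rot: [-0.0, 0.668, 0.744, 0.0]
force: [0.6, 0.7, 0.2]
finger_gap: 0.528
finger_force: 0.0
```

step_arm:
  angular:
    - [0,0,0]
    - [0,0,0]
    - [0,0,0]
    - [0,0,0]
    - [0,0,0]
    - [0,0,0]
    - [0,0,0]
    - [0,0,0]
  translation:
    - [0.15,-0.05,0]
    - [0.15,-0.05,0]
    - [0.15,-0.05,0]
    - [0.15,-0.05,0]
    - [0.1,-0.03,0.1]
    - [0,0,0.1]
    - [0,0,0]
    - [0,0,0]
  fingers: [45,45,45,45,45,45,45,45]

```text
clock: 14.68
eef_pos: [0.4703, -0.0641, 0.2231]
tcp_rot: [0.0, 0.67, 0.743, 0.0]
force: [-0.6, 0.5, 0.0]
finger_gap: 0.525
finger_force: 0.0
```

```bash
python3 -c "
from h import *
plan(.471,-.061,.015,6)"
```

```text
turn deg [ 0.1  0.  -0.1] units [ 0.01  0.   -0.01] | shift units [0.012 0.004 0.832] j7 0.22
turn deg [ 0.000e+00 -1.000e-01  1.799e+02] units [ 0.000e+00 -2.000e-02  2.999e+01] | shift units [-0.012 -0.004  0.832] j7 0.22
tcp [ 0.4703 -0.0641  0.2231] gap 0.525 t 14.7
```

step_arm:
  angular:
    - [0,0,0]
    - [0,0,0]
    - [0,0,0]
    - [0,0,0]
    - [0,0,0]
    - [0,0,0]
    - [0,0,0]
    - [0,0,0]
    - [0,0,0]
    - [0,0,0]
    - [0,0,0]
    - [0,0,0]
    - [0,0,0]
    - [0,0,0]
    - [0,0,0]
    - [0,0,0]
    - [0,0,0]
    - [0,0,0]
  translation:
    - [0.012,0.004,0.1]
    - [0,0,0.1]
    - [0,0,0.1]
    - [0,0,0.1]
    - [0,0,0.1]
    - [0,0,0.1]
    - [0,0,0.1]
    - [0,0,0.066]
    - [0,0,0.066]
    - [0,0,0]
    - [0,0,0]
    - [0,0,0]
    - [0,0,0]
    - [0,0,-0.1]
    - [0,0,-0.2]
    - [0,0,-0.2]
    - [0,0,-0.2]
    - [0,0,-0.1]
  fingers: [45,45,45,45,45,45,45,45,45,10,10,10,10,10,10,10,10,10]

```text
clock: 16.92
eef_pos: [0.4715, -0.061, 0.217]
tcp_rot: [0.001, 0.67, 0.742, 0.002]
force: [0.7, 0.4, -1.5]
finger_gap: 0.266
finger_force: 60.0
```

```bash
python3 -c "
from h import *
plan(.423-.088,-.379,.015,6)"
```

```text
turn deg [ 0.2 -0.  -0.1] units [ 0.04 -0.01 -0.02] | shift units [-1.208 -0.676  0.808] j7 0.22
turn deg [-1.000e-01 -4.000e-01  1.799e+02] units [-1.000e-02 -6.000e-02  2.998e+01] | shift units [1.208 0.676 0.808] j7 0.22
tcp [ 0.4715 -0.061   0.217 ] gap 0.266 t 16.9
```

step_arm:
  angular:
    - [0,0,0]
    - [0,0,0]
    - [0,0,0]
    - [0,0,0]
    - [0,0,0]
    - [0,0,0]
    - [0,0,0]
    - [0,0,0]
    - [0,0,0]
    - [0,0,0]
    - [0,0,0]
  translation:
    - [-0.121,-0.064,0]
    - [-0.121,-0.064,0]
    - [-0.121,-0.064,0]
    - [-0.121,-0.064,0]
    - [-0.121,-0.064,0]
    - [-0.121,-0.064,0]
    - [-0.121,-0.064,0]
    - [-0.121,-0.064,0]
    - [-0.121,-0.064,0]
    - [-0.119,-0.064,0]
    - [0,0,0]
  fingers: [10,10,10,10,10,10,10,10,10,10,10]

```text
clock: 18.3
eef_pos: [0.3403, -0.3801, 0.2143]
tcp_rot: [0.0, 0.672, 0.741, -0.001]
force: [-0.1, -0.0, -0.1]
finger_gap: 0.266
finger_force: 60.0
```

step_arm:
  angular:
    - [0,0,0]
    - [0,0,0]
    - [0,0,0]
    - [0,0,0]
    - [0,0,0]
    - [0,0,0]
    - [0,0,0]
    - [0,0,0]
    - [0,0,0]
    - [0,0,0]
    - [0,0,0]
    - [0,0,0]
    - [0,0,0]
    - [0,0,0]
    - [0,0,0]
    - [0,0,0]
    - [0,0,0]
  translation:
    - [0,0,0.1]
    - [0,0,0.1]
    - [0,0,0.1]
    - [0,0,0.1]
    - [0,0,0.1]
    - [0,0,0.1]
    - [0,0,0.1]
    - [0,0,0.08]
    - [0,0,0.04]
    - [0,0,0]
    - [0,0,0]
    - [0,0,0]
    - [0,0,-0.1]
    - [0,0,-0.2]
    - [0,0,-0.2]
    - [0,0,-0.2]
    - [0,0,-0.1]
  fingers: [10,10,10,10,10,10,10,10,10,10,34,34,34,34,34,45,45]

```text
clock: 20.42
eef_pos: [0.3429, -0.3786, 0.2121]
tcp_rot: [0.002, 0.67, 0.742, 0.001]
force: [0.4, 0.8, -0.9]
finger_gap: 0.526
finger_force: 0.0
```

```bash
python3 -c "
from h import *
plan(.5305,-.0485,.015,4)"
```

```text
turn deg [0.2 0.1 1.9] units [0.03 0.02 0.31] | shift units [1.265 0.841 0.788] j7 1.11
turn deg [  -0.2    0.3 -178.1] units [ -0.03   0.05 -29.69] | shift units [-1.265 -0.841  0.788] j7 1.11
tcp [ 0.3429 -0.3786  0.2121] gap 0.526 t 20.4
```

step_arm:
  angular:
    - [0,0,0.31]
    - [0,0,0]
    - [0,0,0]
    - [0,0,0]
    - [0,0,0]
    - [0,0,0]
    - [0,0,0]
    - [0,0,0]
    - [0,0,0]
    - [0,0,0]
    - [0,0,0]
    - [0,0,0]
    - [0,0,0]
  translation:
    - [0,0,0]
    - [0.1265,0.084,0]
    - [0.1265,0.084,0]
    - [0.1265,0.084,0]
    - [0.1265,0.084,0]
    - [0.1265,0.084,0]
    - [0.1265,0.084,0]
    - [0.1265,0.084,0]
    - [0.1265,0.084,0]
    - [0.1265,0.084,0]
    - [0.1265,0.084,0]
    - [0,0,0]
    - [0,0,0]
  fingers: [45,45,45,45,45,45,45,45,45,45,45,45,45]

```text
clock: 22.05
eef_pos: [0.529, -0.048, 0.2082]
tcp_rot: [-0.0, 0.682, 0.731, -0.001]
force: [0.0, -1.0, 0.6]
finger_gap: 0.524
finger_force: 0.0
```

step_arm:
  angular:
    - [0,0,0]
    - [0,0,0]
    - [0,0,0]
    - [0,0,0]
    - [0,0,0]
    - [0,0,0]
    - [0,0,0]
    - [0,0,0]
    - [0,0,0]
    - [0,0,0]
    - [0,0,0]
    - [0,0,0]
    - [0,0,0]
    - [0,0,0]
    - [0,0,0]
    - [0,0,0]
    - [0,0,0]
    - [0,0,0]
  translation:
    - [0,0,0.1]
    - [0,0,0.1]
    - [0,0,0.1]
    - [0,0,0.1]
    - [0,0,0.1]
    - [0,0,0.1]
    - [0,0,0.1]
    - [0,0,0.045]
    - [0,0,0.045]
    - [0,0,0]
    - [0,0,0]
    - [0,0,0]
    - [0,0,0]
    - [0,0,-0.1]
    - [0,0,-0.2]
    - [0,0,-0.2]
    - [0,0,-0.2]
    - [0,0,-0.1]
  fingers: [45,45,45,45,45,45,45,45,45,10,10,10,10,10,10,10,10,10]

```text
clock: 24.3
eef_pos: [0.5305, -0.0477, 0.2145]
tcp_rot: [0.001, 0.682, 0.732, 0.002]
force: [0.9, 0.2, -0.9]
finger_gap: 0.268
finger_force: 59.3
```

```bash
python3 -c "
from h import *
plan(.423+.082,-.379,.010,6)"
```

```text
turn deg [ 0.2 -0.  -2. ] units [ 0.03 -0.   -0.33] | shift units [-1.307 -0.24   0.818] j7 0.32
turn deg [ -0.   -0.3 178. ] units [-1.000e-02 -5.000e-02  2.967e+01] | shift units [1.307 0.24  0.818] j7 0.32
tcp [ 0.5305 -0.0477  0.2145] gap 0.268 t 24.3
```

step_arm:
  angular:
    - [0,0,-0.33]
    - [0,0,0]
    - [0,0,0]
    - [0,0,0]
    - [0,0,0]
    - [0,0,0]
    - [0,0,0]
    - [0,0,0]
    - [0,0,0]
    - [0,0,0]
    - [0,0,0]
    - [0,0,0]
    - [0,0,0]
  translation:
    - [0,0,0]
    - [-0.131,-0.024,0]
    - [-0.131,-0.024,0]
    - [-0.131,-0.024,0]
    - [-0.131,-0.024,0]
    - [-0.131,-0.024,0]
    - [-0.131,-0.024,0]
    - [-0.131,-0.024,0]
    - [-0.131,-0.024,0]
    - [-0.131,-0.024,0]
    - [-0.131,-0.024,0]
    - [0,0,0]
    - [0,0,0]
  fingers: [10,10,10,10,10,10,10,10,10,10,10,10,10]

```text
clock: 25.92
eef_pos: [0.5042, -0.3787, 0.2103]
tcp_rot: [-0.001, 0.669, 0.743, 0.0]
force: [0.2, -0.4, 0.3]
finger_gap: 0.265
finger_force: 59.3
```

step_arm:
  angular:
    - [0,0,0]
    - [0,0,0]
    - [0,0,0]
    - [0,0,0]
    - [0,0,0]
    - [0,0,0]
    - [0,0,0]
    - [0,0,0]
    - [0,0,0]
    - [0,0,0]
    - [0,0,0]
    - [0,0,0]
    - [0,0,0]
    - [0,0,0]
    - [0,0,0]
    - [0,0,0]
    - [0,0,0]
  translation:
    - [0,0,0.1]
    - [0,0,0.1]
    - [0,0,0.1]
    - [0,0,0.1]
    - [0,0,0.1]
    - [0,0,0.1]
    - [0,0,0.1]
    - [0,0,0.08]
    - [0,0,0.035]
    - [0,0,0]
    - [0,0,0]
    - [0,0,0]
    - [0,0,-0.1]
    - [0,0,-0.2]
    - [0,0,-0.2]
    - [0,0,-0.2]
    - [0,0,-0.1]
  fingers: [10,10,10,10,10,10,10,10,10,10,34,34,34,34,34,45,45]

```text
clock: 28.05
eef_pos: [0.5048, -0.3805, 0.2117]
tcp_rot: [0.002, 0.669, 0.743, 0.0]
force: [-0.2, -0.4, -0.8]
finger_gap: 0.526
finger_force: 0.0
```

```bash
python3 look.py t2.png
```

```text
slab
{'c': [0.6087, 0.2373], 'cm': [0.6083, 0.237], 'size': [49.0, 129.0], 'ang': np.float32(98.2), 'area': 3219.0, 'fill': 0.51}
{'c': [0.5262, 0.225], 'cm': [0.5263, 0.2251], 'size': [26.0, 131.0], 'ang': np.float32(93.2), 'area': 3123.5, 'fill': 0.91}
{'c': [0.4482, 0.2384], 'cm': [0.4481, 0.2385], 'size': [26.0, 131.0], 'ang': np.float32(101.3), 'area': 3034.0, 'fill': 0.9}
tray
{'c': [0.6483, -0.037], 'cm': [0.6492, -0.0399], 'size': [27.0, 128.0], 'ang': np.float32(95.6), 'area': 2897.5, 'fill': 0.83}
{'c': [0.5903, -0.0455], 'cm': [0.5899, -0.0483], 'size': [47.0, 127.0], 'ang': np.float32(95.3), 'area': 3045.5, 'fill': 0.51}
plate
{'c': [0.4515, -0.4099], 'cm': [0.4375, -0.4088], 'size': [171.0, 362.0], 'ang': np.float32(128.0), 'area': 43244.5, 'fill': 0.7}
{'c': [0.307, -0.2595], 'cm': [0.2961, -0.2497], 'size': [79.0, 90.0], 'ang': np.float32(0.0), 'area': 4518.0, 'fill': 0.64}
handle
{'c': [0.5685, -0.119], 'cm': [0.5552, -0.1113], 'size': [78.0, 233.0], 'ang': np.float32(0.0), 'area': 11815.5, 'fill': 0.65}
```

View pics/t2.png

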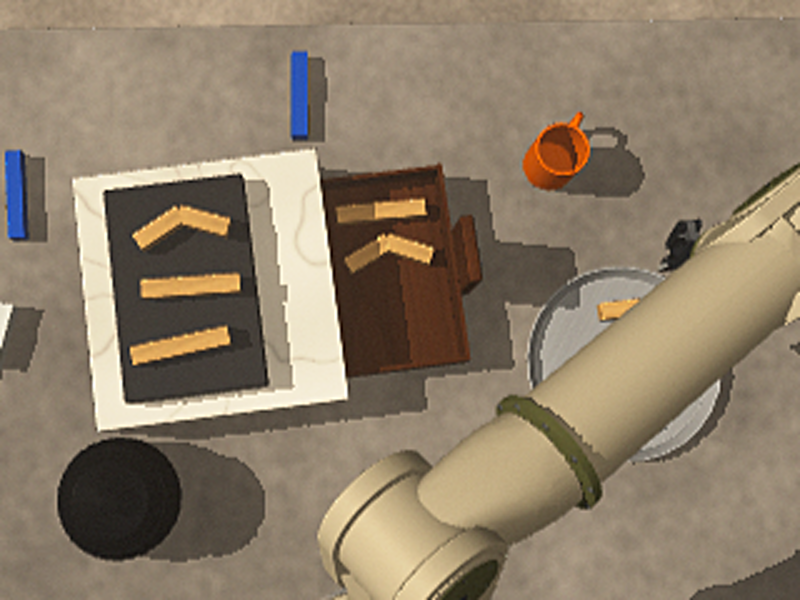

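The picture shows the tray now holding only the stick (382,210) and the crook with its elbow up (388,240). One stub is visible on the plate at (617,310); the other is behind the arm. Next is crook1, gripped on its +y leg.

```bash
python3 -c "
from h import *
plan(.5928,-.0263,.015,30.3)"
```

```text
turn deg [  0.3   0.3 -24.3] units [ 0.05  0.06 -4.05] | shift units [1.049 1.018 0.797] j7 1.03
turn deg [  0.5  -0.4 155.7] units [ 0.08 -0.06 25.95] | shift units [-1.049 -1.018  0.797] j7 1.03
tcp [ 0.5054 -0.3811  0.2142] gap 0.525 t 28.1
```

step_arm:
  angular:
    - [0.05,0.06,-1]
    - [0,0,-1]
    - [0,0,-1]
    - [0,0,-1]
    - [0,0,-0.05]
    - [0,0,0]
    - [0,0,0]
    - [0,0,0]
    - [0,0,0]
    - [0,0,0]
    - [0,0,0]
    - [0,0,0]
    - [0,0,0]
    - [0,0,0]
    - [0,0,0]
    - [0,0,0]
    - [0,0,0]
  translation:
    - [0,0,0]
    - [0,0,0]
    - [0,0,0]
    - [0,0,0]
    - [0,0,0]
    - [0.105,0.102,0]
    - [0.105,0.102,0]
    - [0.105,0.102,0]
    - [0.105,0.102,0]
    - [0.105,0.102,0]
    - [0.105,0.102,0]
    - [0.105,0.102,0]
    - [0.105,0.102,0]
    - [0.105,0.102,0]
    - [0.105,0.102,0]
    - [0,0,0]
    - [0,0,0]
  fingers: [38,38,38,38,38,38,38,38,38,38,38,38,38,38,38,38,38]

```text
clock: 30.22
eef_pos: [0.5918, -0.0247, 0.2092]
tcp_rot: [-0.004, 0.498, 0.867, 0.001]
force: [-0.5, -1.8, -1.3]
finger_gap: 0.441
finger_force: 0.0
```

```bash
python3 -c "
from h import *
plan(.5928,-.0263,.015,30.3)"
```

```text
turn deg [-0.2 -0.4 -0.1] units [-0.03 -0.07 -0.01] | shift units [-0.008  0.     0.777] j7 0.76
turn deg [ -0.7   0.3 179.9] units [-0.11  0.04 29.99] | shift units [ 0.008 -0.     0.777] j7 0.76
tcp [ 0.5918 -0.0247  0.2092] gap 0.441 t 30.2
```

step_arm:
  angular:
    - [-0.03,-0.07,0]
    - [0,0,0]
    - [0,0,0]
    - [0,0,0]
    - [0,0,0]
    - [0,0,0]
    - [0,0,0]
    - [0,0,0]
    - [0,0,0]
    - [0,0,0]
    - [0,0,0]
    - [0,0,0]
    - [0,0,0]
    - [0,0,0]
    - [0,0,0]
    - [0,0,0]
    - [0,0,0]
    - [0,0,0]
  translation:
    - [-0.008,0,0.1]
    - [0,0,0.1]
    - [0,0,0.1]
    - [0,0,0.1]
    - [0,0,0.1]
    - [0,0,0.1]
    - [0,0,0.1]
    - [0,0,0.045]
    - [0,0,0.035]
    - [0,0,0]
    - [0,0,0]
    - [0,0,0]
    - [0,0,0]
    - [0,0,-0.1]
    - [0,0,-0.2]
    - [0,0,-0.2]
    - [0,0,-0.2]
    - [0,0,-0.1]
  fingers: [38,38,38,38,38,38,38,38,38,10,10,10,10,10,10,10,10,10]

```text
clock: 32.48
eef_pos: [0.5937, -0.026, 0.2175]
tcp_rot: [0.002, 0.498, 0.867, 0.002]
force: [0.0, -0.3, -0.3]
finger_gap: 0.269
finger_force: 59.8
```

```bash
python3 -c "
from h import *
plan(.393,-.359,.010,30.3)"
```

```text
turn deg [0.2 0.1 0. ] units [0.04 0.01 0.  ] | shift units [-0.745 -1.365  0.83 ] j7 0.76
turn deg [-1.0e-01  4.0e-01 -1.8e+02] units [-2.e-02  6.e-02 -3.e+01] | shift units [0.745 1.365 0.83 ] j7 0.76
tcp [ 0.5937 -0.026   0.2175] gap 0.269 t 32.5
```

step_arm:
  angular:
    - [0,0,0]
    - [0,0,0]
    - [0,0,0]
    - [0,0,0]
    - [0,0,0]
    - [0,0,0]
    - [0,0,0]
    - [0,0,0]
    - [0,0,0]
    - [0,0,0]
    - [0,0,0]
    - [0,0,0]
  translation:
    - [-0.0745,-0.1365,0]
    - [-0.0745,-0.1365,0]
    - [-0.0745,-0.1365,0]
    - [-0.0745,-0.1365,0]
    - [-0.0745,-0.1365,0]
    - [-0.0745,-0.1365,0]
    - [-0.0745,-0.1365,0]
    - [-0.0745,-0.1365,0]
    - [-0.0745,-0.1365,0]
    - [-0.0745,-0.1365,0]
    - [0,0,0]
    - [0,0,0]
  fingers: [10,10,10,10,10,10,10,10,10,10,10,10]

```text
clock: 33.98
eef_pos: [0.3924, -0.3583, 0.2139]
tcp_rot: [-0.0, 0.498, 0.867, 0.001]
force: [0.7, 0.7, -1.3]
finger_gap: 0.262
finger_force: 59.9
```

step_arm:
  angular:
    - [0,0,0]
    - [0,0,0]
    - [0,0,0]
    - [0,0,0]
    - [0,0,0]
    - [0,0,0]
    - [0,0,0]
    - [0,0,0]
    - [0,0,0]
    - [0,0,0]
    - [0,0,0]
    - [0,0,0]
    - [0,0,0]
    - [0,0,0]
    - [0,0,0]
    - [0,0,0]
    - [0,0,0]
  translation:
    - [0,0,0.1]
    - [0,0,0.1]
    - [0,0,0.1]
    - [0,0,0.1]
    - [0,0,0.1]
    - [0,0,0.1]
    - [0,0,0.1]
    - [0,0,0.08]
    - [0,0,0.04]
    - [0,0,0]
    - [0,0,0]
    - [0,0,0]
    - [0,0,-0.1]
    - [0,0,-0.2]
    - [0,0,-0.2]
    - [0,0,-0.2]
    - [0,0,-0.2]
  fingers: [10,10,10,10,10,10,10,10,10,10,34,34,34,34,34,45,45]

```text
clock: 36.1
eef_pos: [0.392, -0.3587, 0.236]
tcp_rot: [0.0, 0.498, 0.867, 0.001]
force: [1.0, 0.2, 0.3]
finger_gap: 0.521
finger_force: 0.0
```

```bash
python3 look.py | grep -A3 slab; python3 - <<'E'
from h import *
# crook2: origin, axis; local -y (elbow) points to +x world
c=np.array([.6085,.2372]);a=np.radians(98.2);x=np.array([np.cos(a),np.sin(a)]);y=np.array([-x[1],x[0]])
for s in(1,-1):
    g=c+s*19.9*.001*x-.0047*y;print("leg",s,g.round(4),"tooly",98.2+s*25-90);plan(*g,.13,98.2+s*25-90)
E
```

```text
slab
{'c': [0.6087, 0.2373], 'cm': [0.6083, 0.237], 'size': [49.0, 129.0], 'ang': np.float32(98.2), 'area': 3208.5, 'fill': 0.51}
{'c': [0.5263, 0.225], 'cm': [0.5263, 0.225], 'size': [26.0, 131.0], 'ang': np.float32(93.2), 'area': 3115.5, 'fill': 0.91}
{'c': [0.4482, 0.2384], 'cm': [0.4482, 0.2385], 'size': [26.0, 131.0], 'ang': np.float32(101.3), 'area': 3030.5, 'fill': 0.9}
leg 1 [0.6103 0.2576] tooly 33.2
turn deg [ 0.3  0.4 -2.9] units [ 0.04  0.07 -0.49] | shift units [1.596 2.081 0.449] j7 1.42
turn deg [  0.7  -0.4 177.1] units [ 0.11 -0.07 29.51] | shift units [-1.596 -2.081  0.449] j7 1.42
tcp [ 0.3936 -0.3612  0.2424] gap 0.522 t 36.1
leg -1 [0.616  0.2182] tooly -16.799999999999997
turn deg [ 0.4  0.3 47.1] units [0.07 0.05 7.84] | shift units [2.476 0.182 0.449] j7 1.42
turn deg [  -0.4    0.5 -132.9] units [ -0.06   0.09 -22.16] | shift units [-2.476 -0.182  0.449] j7 1.42
tcp [ 0.3936 -0.3612  0.2424] gap 0.522 t 36.1
```

step_arm:
  angular:
    - [0.04,0.07,-0.49]
    - [0,0,0]
    - [0,0,0]
    - [0,0,0]
    - [0,0,0]
    - [0,0,0]
    - [0,0,0]
    - [0,0,0]
    - [0,0,0]
    - [0,0,0]
    - [0,0,0]
    - [0,0,0]
    - [0,0,0]
    - [0,0,0]
    - [0,0,0]
    - [0,0,0]
    - [0,0,0]
    - [0,0,0]
    - [0,0,0]
  translation:
    - [0,0,0]
    - [0.1,0.13,0]
    - [0.1,0.13,0]
    - [0.1,0.13,0]
    - [0.1,0.13,0]
    - [0.1,0.13,0]
    - [0.1,0.13,0]
    - [0.1,0.13,0]
    - [0.1,0.13,0]
    - [0.1,0.13,0]
    - [0.1,0.13,0]
    - [0.1,0.13,0]
    - [0.1,0.13,0]
    - [0.1,0.13,0]
    - [0.1,0.13,0]
    - [0.1,0.13,0]
    - [0.1,0.13,0]
    - [0,0,0]
    - [0,0,0]
  fingers: [45,45,45,45,45,45,45,45,45,45,45,45,45,45,45,45,45,45,45]

```text
clock: 38.52
eef_pos: [0.6078, 0.2601, 0.2351]
tcp_rot: [-0.004, 0.475, 0.88, -0.0]
force: [-0.1, -0.3, -0.4]
finger_gap: 0.526
finger_force: 0.0
```

```bash
python3 -c "
from h import *
p=capture('scene');print([(d['p'],at_z(p,d['location'],.13).round(3)) for d in tip_of(p,'crook2')])
plan(.6103,.2576,.134,33.2)"
```

```text
[(0.76, array([0.618, 0.224, 0.13 ])), (0.66, array([ 0.586, -0.362,  0.13 ]))]
turn deg [-0.2 -0.4 -0.1] units [-0.03 -0.07 -0.01] | shift units [-0.011  0.004  0.407] j7 0.35
turn deg [ -0.7   0.3 179.9] units [-0.11  0.05 29.99] | shift units [ 0.011 -0.004  0.407] j7 0.35
tcp [0.6079 0.2593 0.2357] gap 0.528 t 38.6
```

step_arm:
  angular:
    - [-0.03,-0.07,0]
    - [0,0,0]
    - [0,0,0]
    - [0,0,0]
    - [0,0,0]
    - [0,0,0]
    - [0,0,0]
    - [0,0,0]
    - [0,0,0]
    - [0,0,0]
    - [0,0,0]
    - [0,0,0]
    - [0,0,0]
  translation:
    - [-0.011,0.004,0.1]
    - [0,0,0.1]
    - [0,0,0.1]
    - [0,0,0.06]
    - [0,0,0.047]
    - [0,0,0]
    - [0,0,0]
    - [0,0,0]
    - [0,0,0]
    - [0,0,-0.1]
    - [0,0,-0.2]
    - [0,0,-0.1]
    - [0,0,0]
  fingers: [45,45,45,45,45,45,10,10,10,10,10,10,10]

```text
clock: 40.25
eef_pos: [0.6109, 0.2595, 0.2359]
tcp_rot: [0.001, 0.475, 0.88, 0.002]
force: [-0.1, -0.4, -0.6]
finger_gap: 0.269
finger_force: 59.3
```

```bash
python3 - <<'E'
from h import *
# place crook2 origin at (.448,-.379), axis turned by -3 => tool yaw 30.2, axis 95.2
a=np.radians(95.2);x=np.array([np.cos(a),np.sin(a)]);y=np.array([-x[1],x[0]])
g=np.array([.448,-.379])+.0199*x-.0047*y;print(g);plan(*g,.010,30.2)
E
```

```text
[ 0.45087707 -0.35875593]
turn deg [ 0.2 -0.   3.1] units [ 0.04 -0.    0.51] | shift units [-1.815 -1.797  0.903] j7 0.35
turn deg [   0.     0.3 -176.9] units [  0.     0.06 -29.49] | shift units [1.815 1.797 0.903] j7 0.35
tcp [0.6109 0.2595 0.2359] gap 0.269 t 40.2
```

step_arm:
  angular:
    - [0.04,0,0.51]
    - [0,0,0]
    - [0,0,0]
    - [0,0,0]
    - [0,0,0]
    - [0,0,0]
    - [0,0,0]
    - [0,0,0]
    - [0,0,0]
    - [0,0,0]
    - [0,0,0]
    - [0,0,0]
    - [0,0,0]
    - [0,0,0]
    - [0,0,0]
    - [0,0,0]
    - [0,0,0]
    - [0,0,0]
  translation:
    - [0,0,0]
    - [-0.121,-0.12,0]
    - [-0.121,-0.12,0]
    - [-0.121,-0.12,0]
    - [-0.121,-0.12,0]
    - [-0.121,-0.12,0]
    - [-0.121,-0.12,0]
    - [-0.121,-0.12,0]
    - [-0.121,-0.12,0]
    - [-0.121,-0.12,0]
    - [-0.121,-0.12,0]
    - [-0.121,-0.12,0]
    - [-0.121,-0.12,0]
    - [-0.121,-0.12,0]
    - [-0.121,-0.12,0]
    - [-0.121,-0.12,0]
    - [0,0,0]
    - [0,0,0]
  fingers: [10,10,10,10,10,10,10,10,10,10,10,10,10,10,10,10,10,10]

```text
clock: 42.5
eef_pos: [0.449, -0.3585, 0.2341]
tcp_rot: [-0.002, 0.498, 0.867, -0.002]
force: [0.8, 0.5, 0.9]
finger_gap: 0.266
finger_force: 59.3
```

```bash
python3 - <<'E'
from h import *
plan(.4509,-.3588,.010,30.2)
E
```

```text
turn deg [-0.3 -0.1 -0. ] units [-0.05 -0.02 -0.  ] | shift units [-0.005  0.006  0.896] j7 1.4
turn deg [ -0.2   0.5 180. ] units [-0.03  0.08 30.  ] | shift units [ 0.005 -0.006  0.896] j7 1.4
tcp [ 0.449  -0.3585  0.2341] gap 0.266 t 42.5
```

step_arm:
  angular:
    - [0,0,0]
    - [0,0,0]
    - [0,0,0]
    - [0,0,0]
    - [0,0,0]
    - [0,0,0]
    - [0,0,0]
    - [0,0,0]
    - [0,0,0]
    - [0,0,0]
    - [0,0,0]
    - [0,0,0]
    - [0,0,0]
    - [0,0,0]
    - [0,0,0]
    - [0,0,0]
    - [0,0,0]
    - [0,0,0]
  translation:
    - [0,0,0.1]
    - [0,0,0.1]
    - [0,0,0.1]
    - [0,0,0.1]
    - [0,0,0.1]
    - [0,0,0.1]
    - [0,0,0.1]
    - [0,0,0.1]
    - [0,0,0.06]
    - [0,0,0.04]
    - [0,0,0]
    - [0,0,0]
    - [0,0,0]
    - [0,0,-0.1]
    - [0,0,-0.2]
    - [0,0,-0.2]
    - [0,0,-0.2]
    - [0,0,-0.2]
  fingers: [10,10,10,10,10,10,10,10,10,10,10,34,34,34,34,34,45,45]

```text
clock: 44.75
eef_pos: [0.4489, -0.3592, 0.2375]
tcp_rot: [-0.001, 0.499, 0.867, -0.002]
force: [0.4, -0.7, 0.4]
finger_gap: 0.524
finger_force: 0.0
```

```bash
python3 look.py | grep -A3 slab; python3 - <<'E'
from h import *
plan(.5263,.225,.134,3.2)
E
```

```text
slab
{'c': [0.5263, 0.225], 'cm': [0.5262, 0.2249], 'size': [26.0, 131.0], 'ang': np.float32(93.2), 'area': 3109.5, 'fill': 0.9}
{'c': [0.4482, 0.2384], 'cm': [0.4481, 0.2384], 'size': [26.0, 131.0], 'ang': np.float32(101.2), 'area': 3032.0, 'fill': 0.9}
tray
turn deg [ 0.1  0.4 27. ] units [0.02 0.07 4.49] | shift units [2.325 0.433 0.441] j7 1.4
turn deg [-6.00e-01  1.00e-01 -1.53e+02] units [-1.000e-01  2.000e-02 -2.551e+01] | shift units [-2.325 -0.433  0.441] j7 1.4
tcp [ 0.4506 -0.3615  0.2443] gap 0.531 t 44.8
```

step_arm:
  angular:
    - [0.02,0.07,1]
    - [0,0,1]
    - [0,0,1]
    - [0,0,1]
    - [0,0,0.49]
    - [0,0,0]
    - [0,0,0]
    - [0,0,0]
    - [0,0,0]
    - [0,0,0]
    - [0,0,0]
    - [0,0,0]
    - [0,0,0]
    - [0,0,0]
    - [0,0,0]
    - [0,0,0]
    - [0,0,0]
    - [0,0,0]
    - [0,0,0]
    - [0,0,0]
  translation:
    - [0,0,0]
    - [0,0,0]
    - [0,0,0]
    - [0,0,0]
    - [0,0,0]
    - [0.166,0.031,0]
    - [0.166,0.031,0]
    - [0.166,0.031,0]
    - [0.166,0.031,0]
    - [0.166,0.031,0]
    - [0.166,0.031,0]
    - [0.166,0.031,0]
    - [0.166,0.031,0]
    - [0.166,0.031,0]
    - [0.166,0.031,0]
    - [0.166,0.031,0]
    - [0.166,0.031,0]
    - [0.166,0.031,0]
    - [0.166,0.031,0]
    - [0,0,0]
  fingers: [45,45,45,45,45,45,45,45,45,45,45,45,45,45,45,45,45,45,45,45]

```text
clock: 47.3
eef_pos: [0.5237, 0.2314, 0.236]
tcp_rot: [-0.005, 0.684, 0.729, -0.002]
force: [-0.2, -0.8, -0.7]
finger_gap: 0.525
finger_force: 0.0
```

```bash
python3 - <<'E'
from h import *
p=capture('top');save(p,"pl.png",(380,150,510,290),4)
[print(b) for b in blobs(p,.028,(.28,.57,-.52,-.24),300)]
plan(.5263,.225,.134,3.2)
E
```

```text
{'c': [0.4964, -0.3888], 'cm': [0.4949, -0.3854], 'size': [77.0, 126.0], 'ang': np.float32(96.9), 'area': 4571.5, 'fill': 0.47}
{'c': [0.3881, -0.3756], 'cm': [0.3869, -0.3728], 'size': [47.0, 132.0], 'ang': np.float32(97.8), 'area': 3036.5, 'fill': 0.49}
{'c': [0.3403, -0.3741], 'cm': [0.3404, -0.3738], 'size': [27.0, 72.0], 'ang': np.float32(95.7), 'area': 1707.5, 'fill': 0.89}
turn deg [-0.5 -0.2  0.2] units [-0.09 -0.03  0.04] | shift units [-0.015  0.008  0.409] j7 -0.17
turn deg [   0.3   -0.8 -179.8] units [  0.05  -0.14 -29.96] | shift units [ 0.015 -0.008  0.409] j7 -0.17
tcp [0.5242 0.2286 0.2363] gap 0.527 t 47.4
```

View pics/pl.png

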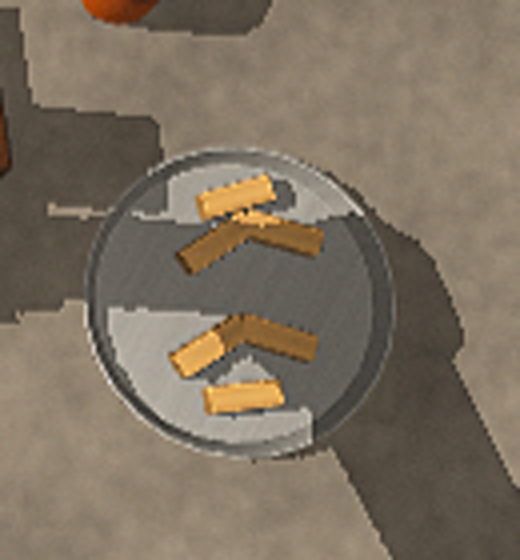

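The crop shows all four rejects flat on the plate: stubs at (235,197) and (244,397), crooks at (250,240) and (243,342), all well within the rim. Now stick2.

step_arm:
  angular:
    - [-0.09,-0.03,0.04]
    - [0,0,0]
    - [0,0,0]
    - [0,0,0]
    - [0,0,0]
    - [0,0,0]
    - [0,0,0]
    - [0,0,0]
    - [0,0,0]
    - [0,0,0]
    - [0,0,0]
    - [0,0,0]
    - [0,0,0]
  translation:
    - [-0.01,0.006,0.1]
    - [0,0,0.1]
    - [0,0,0.1]
    - [0,0,0.06]
    - [0,0,0.047]
    - [0,0,0]
    - [0,0,0]
    - [0,0,0]
    - [0,0,0]
    - [0,0,-0.1]
    - [0,0,-0.2]
    - [0,0,-0.1]
    - [0,0,0]
  fingers: [45,45,45,45,45,45,10,10,10,10,10,10,10]

```text
clock: 48.98
eef_pos: [0.5269, 0.225, 0.237]
tcp_rot: [0.0, 0.688, 0.726, 0.002]
force: [1.1, -0.8, -0.7]
finger_gap: 0.27
finger_force: 59.1
```

```bash
python3 - <<'E'
from h import *
p=capture("top");[print(b) for b in blobs(p,.035,(.4,.75,-.17,.06),300)]
plan(.575,-.047,.019,6)
E
```

```text
{'c': [0.649, -0.037], 'cm': [0.6495, -0.0397], 'size': [26.0, 128.0], 'ang': np.float32(95.1), 'area': 2832.5, 'fill': 0.84}
turn deg [ 0.1 -0.1 -3. ] units [ 0.01 -0.02 -0.49] | shift units [-1.102  0.081  0.865] j7 -0.17
turn deg [-2.00e-01 -1.00e-01  1.77e+02] units [-3.000e-02 -2.000e-02  2.951e+01] | shift units [ 1.102 -0.081  0.865] j7 -0.17
tcp [0.5261 0.2249 0.2354] gap 0.264 t 49.0
```

step_arm:
  angular:
    - [0,0,-0.49]
    - [0,0,0]
    - [0,0,0]
    - [0,0,0]
    - [0,0,0]
    - [0,0,0]
    - [0,0,0]
    - [0,0,0]
    - [0,0,0]
    - [0,0,0]
    - [0,0,0]
  translation:
    - [0,0,0]
    - [-0.1375,0.01,0]
    - [-0.1375,0.01,0]
    - [-0.1375,0.01,0]
    - [-0.1375,0.01,0]
    - [-0.1375,0.01,0]
    - [-0.1375,0.01,0]
    - [-0.1375,0.01,0]
    - [-0.1375,0.01,0]
    - [0,0,0]
    - [0,0,0]
  fingers: [10,10,10,10,10,10,10,10,10,10,10]

```text
clock: 50.4
eef_pos: [0.5738, -0.046, 0.2335]
tcp_rot: [-0.001, 0.669, 0.743, -0.0]
force: [0.2, 0.4, -0.7]
finger_gap: 0.261
finger_force: 59.1
```

```bash
python3 - <<'E'
from h import *
plan(.575,-.047,.018,6)
E
```

```text
turn deg [-0.1 -0.1 -0. ] units [-0.02 -0.01 -0.  ] | shift units [-0.004  0.004  0.862] j7 0.39
turn deg [-1.0e-01  1.0e-01  1.8e+02] units [-2.e-02  2.e-02  3.e+01] | shift units [ 0.004 -0.004  0.862] j7 0.39
tcp [ 0.5738 -0.046   0.2335] gap 0.261 t 50.4
```

step_arm:
  angular:
    - [0,0,0]
    - [0,0,0]
    - [0,0,0]
    - [0,0,0]
    - [0,0,0]
    - [0,0,0]
    - [0,0,0]
    - [0,0,0]
    - [0,0,0]
    - [0,0,0]
    - [0,0,0]
    - [0,0,0]
    - [0,0,0]
    - [0,0,0]
    - [0,0,0]
    - [0,0,0]
    - [0,0,0]
    - [0,0,0]
  translation:
    - [0,0,0.1]
    - [0,0,0.1]
    - [0,0,0.1]
    - [0,0,0.1]
    - [0,0,0.1]
    - [0,0,0.1]
    - [0,0,0.1]
    - [0,0,0.1]
    - [0,0,0.04]
    - [0,0,0.02]
    - [0,0,0]
    - [0,0,0]
    - [0,0,0]
    - [0,0,-0.1]
    - [0,0,-0.2]
    - [0,0,-0.2]
    - [0,0,-0.2]
    - [0,0,-0.2]
  fingers: [10,10,10,10,10,10,10,10,10,10,10,38,38,38,38,38,45,45]

```text
clock: 52.65
eef_pos: [0.5741, -0.0469, 0.2468]
tcp_rot: [-0.0, 0.669, 0.743, 0.001]
force: [0.2, -0.1, -0.6]
finger_gap: 0.53
finger_force: 0.0
```

```bash
python3 look.py | grep -A4 slab; python3 - <<'E'
from h import *
plan(.4482,.2384,.134,11.3)
E
```

```text
slab
{'c': [0.4482, 0.2383], 'cm': [0.4481, 0.2385], 'size': [26.0, 130.0], 'ang': np.float32(101.5), 'area': 3019.5, 'fill': 0.91}
tray
{'c': [0.5645, -0.0646], 'cm': [0.5658, -0.0615], 'size': [200.0, 392.0], 'ang': np.float32(173.5), 'area': 50893.5, 'fill': 0.65}
plate
turn deg [ 0.6  0.  -5.4] units [ 0.09  0.   -0.9 ] | shift units [ 1.224 -0.279  0.479] j7 0.39
turn deg [  0.   -0.9 174.6] units [ 0.   -0.14 29.1 ] | shift units [-1.224  0.279  0.479] j7 0.39
tcp [ 0.5767 -0.0479  0.2537] gap 0.525 t 52.7
```

step_arm:
  angular:
    - [0.09,0,-0.9]
    - [0,0,0]
    - [0,0,0]
    - [0,0,0]
    - [0,0,0]
    - [0,0,0]
    - [0,0,0]
    - [0,0,0]
    - [0,0,0]
    - [0,0,0]
    - [0,0,0]
    - [0,0,0]
  translation:
    - [0,0,0]
    - [0.136,-0.031,0]
    - [0.136,-0.031,0]
    - [0.136,-0.031,0]
    - [0.136,-0.031,0]
    - [0.136,-0.031,0]
    - [0.136,-0.031,0]
    - [0.136,-0.031,0]
    - [0.136,-0.031,0]
    - [0.136,-0.031,0]
    - [0,0,0]
    - [0,0,0]
  fingers: [45,45,45,45,45,45,45,45,45,45,45,45]

```text
clock: 54.2
eef_pos: [0.446, 0.2388, 0.2459]
tcp_rot: [-0.003, 0.634, 0.773, -0.003]
force: [0.1, -0.3, -0.5]
finger_gap: 0.529
finger_force: 0.0
```

```bash
python3 - <<'E'
from h import *
plan(.4482,.2384,.134,11.3)
E
```

```text
turn deg [-0.5 -0.1  0. ] units [-0.08 -0.01  0.  ] | shift units [-0.003  0.008  0.447] j7 -0.24
turn deg [ 1.0e-01 -8.0e-01 -1.8e+02] units [ 2.0e-02 -1.3e-01 -3.0e+01] | shift units [ 0.003 -0.008  0.447] j7 -0.24
tcp [0.446  0.2388 0.2459] gap 0.529 t 54.2
```

step_arm:
  angular:
    - [-0.08,0,0]
    - [0,0,0]
    - [0,0,0]
    - [0,0,0]
    - [0,0,0]
    - [0,0,0]
    - [0,0,0]
    - [0,0,0]
    - [0,0,0]
    - [0,0,0]
    - [0,0,0]
    - [0,0,0]
    - [0,0,0]
  translation:
    - [-0.003,0.006,0.1]
    - [0,0,0.1]
    - [0,0,0.1]
    - [0,0,0.1]
    - [0,0,0.047]
    - [0,0,0]
    - [0,0,0]
    - [0,0,0]
    - [0,0,0]
    - [0,0,-0.1]
    - [0,0,-0.2]
    - [0,0,-0.1]
    - [0,0,0]
  fingers: [45,45,45,45,45,45,10,10,10,10,10,10,10]

```text
clock: 55.82
eef_pos: [0.4481, 0.2397, 0.2361]
tcp_rot: [-0.001, 0.634, 0.774, 0.002]
force: [0.7, -0.1, -1.5]
finger_gap: 0.266
finger_force: 58.9
```

```bash
python3 - <<'E'
from h import *
p=capture("top");[print(b) for b in blobs(p,.035,(.4,.75,-.17,.06),300)]
plan(.5,-.055,.018,6)
E
```

```text
{'c': [0.649, -0.037], 'cm': [0.6495, -0.0395], 'size': [27.0, 128.0], 'ang': np.float32(95.2), 'area': 2848.0, 'fill': 0.84}
{'c': [0.5724, -0.047], 'cm': [0.5726, -0.0498], 'size': [26.0, 130.0], 'ang': np.float32(96.0), 'area': 2912.0, 'fill': 0.85}
turn deg [ 0.  -0.2  5.4] units [ 0.01 -0.03  0.9 ] | shift units [-1.193  0.087  0.866] j7 -0.24
turn deg [ 2.000e-01  1.000e-01 -1.746e+02] units [ 4.00e-02  1.00e-02 -2.91e+01] | shift units [ 1.193 -0.087  0.866] j7 -0.24
tcp [0.4473 0.2394 0.2346] gap 0.267 t 55.9
```

step_arm:
  angular:
    - [0,0,0.9]
    - [0,0,0]
    - [0,0,0]
    - [0,0,0]
    - [0,0,0]
    - [0,0,0]
    - [0,0,0]
    - [0,0,0]
    - [0,0,0]
    - [0,0,0]
    - [0,0,0]
    - [0,0,0]
  translation:
    - [0,0,0]
    - [-0.1325,0.0095,0]
    - [-0.1325,0.0095,0]
    - [-0.1325,0.0095,0]
    - [-0.1325,0.0095,0]
    - [-0.1325,0.0095,0]
    - [-0.1325,0.0095,0]
    - [-0.1325,0.0095,0]
    - [-0.1325,0.0095,0]
    - [-0.1325,0.0095,0]
    - [0,0,0]
    - [0,0,0]
  fingers: [10,10,10,10,10,10,10,10,10,10,10,10]

```text
clock: 57.38
eef_pos: [0.4988, -0.0546, 0.2327]
tcp_rot: [-0.001, 0.669, 0.743, -0.0]
force: [1.1, 0.0, -1.0]
finger_gap: 0.265
finger_force: 58.9
```

```bash
python3 - <<'E'
from h import *
plan(.5,-.055,.018,6)
E
```

```text
turn deg [-0.1 -0.1 -0. ] units [-0.02 -0.01 -0.  ] | shift units [-0.002  0.005  0.859] j7 0.31
turn deg [-1.0e-01  2.0e-01  1.8e+02] units [-2.e-02  3.e-02  3.e+01] | shift units [ 0.002 -0.005  0.859] j7 0.31
tcp [ 0.4988 -0.0546  0.2327] gap 0.265 t 57.4
```

step_arm:
  angular:
    - [0,0,0]
    - [0,0,0]
    - [0,0,0]
    - [0,0,0]
    - [0,0,0]
    - [0,0,0]
    - [0,0,0]
    - [0,0,0]
    - [0,0,0]
    - [0,0,0]
    - [0,0,0]
    - [0,0,0]
    - [0,0,0]
    - [0,0,0]
    - [0,0,0]
    - [0,0,0]
    - [0,0,0]
    - [0,0,0]
  translation:
    - [0,0,0.1]
    - [0,0,0.1]
    - [0,0,0.1]
    - [0,0,0.1]
    - [0,0,0.1]
    - [0,0,0.1]
    - [0,0,0.1]
    - [0,0,0.1]
    - [0,0,0.04]
    - [0,0,0.02]
    - [0,0,0]
    - [0,0,0]
    - [0,0,0]
    - [0,0,-0.1]
    - [0,0,-0.2]
    - [0,0,-0.2]
    - [0,0,-0.2]
    - [0,0,-0.2]
  fingers: [10,10,10,10,10,10,10,10,10,10,10,38,38,38,38,38,45,45]

```text
clock: 59.62
eef_pos: [0.4991, -0.0555, 0.2455]
tcp_rot: [-0.001, 0.67, 0.743, 0.001]
force: [1.3, 0.6, -0.1]
finger_gap: 0.525
finger_force: 0.0
```

step_arm:
  angular:
    - [0,0,-1]
    - [0,0,-1]
    - [0,0,-1]
    - [0,0,-1]
    - [0,0,-1]
    - [0,0,-1]
    - [0,0,-1]
    - [0,0,-1]
    - [0,0,-1]
    - [0,0,-1]
    - [0,0,-1]
    - [0,0,-1]
    - [0,0,-1]
    - [0,0,-1]
    - [0,0,-1]
  translation:
    - [0,0,0]
    - [0,0,0]
    - [-0.1,0,0]
    - [-0.1,0,0]
    - [-0.1,0,0]
    - [-0.1,0,0]
    - [-0.1,0,0]
    - [-0.1,0,0]
    - [-0.1,0,0]
    - [-0.1,0,0]
    - [-0.1,0,0]
    - [0,0,0]
    - [0,0,0]
    - [0,0,0]
    - [0,0,0]
  fingers: [45,45,45,45,45,45,45,45,45,45,45,45,45,45,45]

```text
clock: 61.5
eef_pos: [0.6442, -0.2167, 0.2435]
tcp_rot: [-0.0, -0.054, 0.999, 0.0]
force: [0.7, -0.1, -0.2]
finger_gap: 0.529
finger_force: 0.0
```

```bash
python3 look.py t3.png; python3 - <<'E'
from h import *
plan(.569,-.148,.112,96)
E
```

```text
slab
tray
{'c': [0.6483, -0.037], 'cm': [0.6492, -0.0399], 'size': [27.0, 128.0], 'ang': np.float32(95.6), 'area': 2888.0, 'fill': 0.83}
{'c': [0.5718, -0.047], 'cm': [0.5722, -0.0499], 'size': [27.0, 130.0], 'ang': np.float32(96.2), 'area': 2917.5, 'fill': 0.84}
{'c': [0.4975, -0.0805], 'cm': [0.4853, -0.1177], 'size': [169.0, 177.0], 'ang': np.float32(90.0), 'area': 9741.5, 'fill': 0.33}
{'c': [0.3985, -0.107], 'cm': [0.3943, -0.1], 'size': [35.0, 114.0], 'ang': np.float32(90.0), 'area': 2482.0, 'fill': 0.62}
plate
{'c': [0.4943, -0.3853], 'cm': [0.492, -0.3843], 'size': [80.0, 136.0], 'ang': np.float32(97.3), 'area': 5271.0, 'fill': 0.49}
{'c': [0.4925, -0.269], 'cm': [0.5203, -0.2532], 'size': [98.0, 175.0], 'ang': np.float32(0.0), 'area': 8934.5, 'fill': 0.52}
{'c': [0.3888, -0.3763], 'cm': [0.3878, -0.3763], 'size': [50.0, 135.0], 'ang': np.float32(96.8), 'area': 3552.0, 'fill': 0.53}
{'c': [0.3403, -0.3742], 'cm': [0.3405, -0.3743], 'size': [27.0, 72.0], 'ang': np.float32(95.7), 'area': 1732.0, 'fill': 0.9}
handle
{'c': [0.5905, -0.1165], 'cm': [0.5837, -0.1092], 'size': [73.0, 189.0], 'ang': np.float32(0.0), 'area': 8041.5, 'fill': 0.58}
turn deg [ 0.1 -0.   0.4] units [ 0.01 -0.01  0.07] | shift units [0.271 0.305 0.526] j7 2.19
turn deg [ 1.000e-01  1.000e-01 -1.796e+02] units [ 1.000e-02  1.000e-02 -2.993e+01] | shift units [-0.271 -0.305  0.526] j7 2.19
tcp [ 0.6442 -0.2167  0.2436] gap 0.525 t 61.5
```

View pics/t3.png

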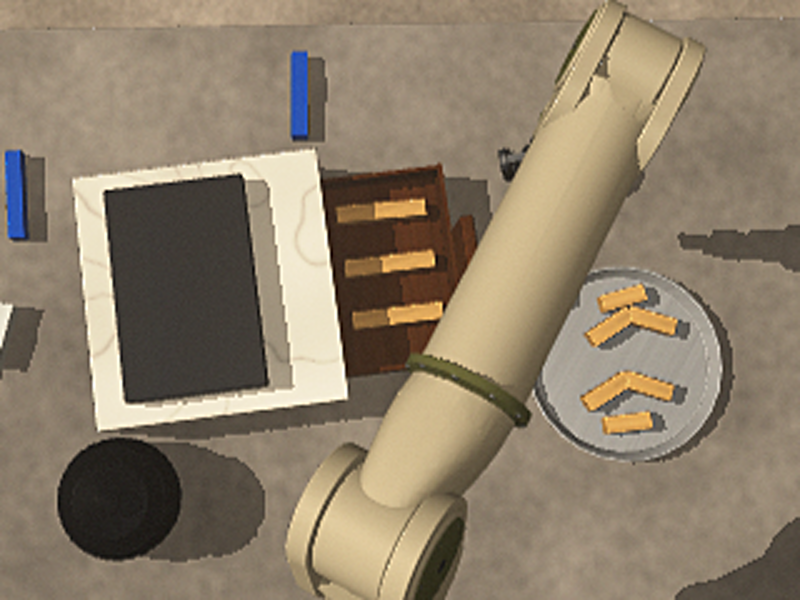

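The picture shows an empty slab. Three straight sticks lie in the tray at (382,210), (390,263) and (398,315), and four rejects on the plate around (630,360). Now I close the tray.

step_arm:
  angular:
    - [0,0,0.07]
    - [0,0,0]
    - [0,0,0]
    - [0,0,0]
    - [0,0,0]
    - [0,0,0]
    - [0,0,0]
    - [0,0,0]
    - [0,0,0]
    - [0,0,0]
    - [0,0,0]
    - [0,0,0]
    - [0,0,0]
    - [0,0,0]
    - [0,0,0]
    - [0,0,0]
  translation:
    - [0.09,0.1,0]
    - [0.09,0.1,0]
    - [0.09,0.105,0]
    - [0,0,0]
    - [0,0,0.1]
    - [0,0,0.1]
    - [0,0,0.1]
    - [0,0,0.1]
    - [0,0,0.08]
    - [0,0,0.046]
    - [0,0,0]
    - [0,0,0]
    - [0,0,0]
    - [0,0,0]
    - [0,0,0]
    - [0,0,0]
  fingers: [54,54,54,54,54,54,54,54,54,54,54,10,10,10,10,10]

```text
clock: 63.55
eef_pos: [0.5699, -0.1458, 0.1131]
tcp_rot: [0.0, -0.049, 0.999, 0.001]
force: [-3.0, 4.8, 7.1]
finger_gap: 0.203
finger_force: 59.5
```

step_arm:
  angular:
    - [0,0,0]
    - [0,0,0]
    - [0,0,0]
    - [0,0,0]
    - [0,0,0]
    - [0,0,0]
    - [0,0,0]
    - [0,0,0]
    - [0,0,0]
    - [0,0,0]
    - [0,0,0]
    - [0,0,0]
    - [0,0,0]
    - [0,0,0]
  translation:
    - [0,0.0585,0]
    - [0,0.0585,0]
    - [0,0.0585,0]
    - [0,0.0585,0]
    - [0,0.0585,0]
    - [0,0.0585,0]
    - [0,0.0585,0]
    - [0,0.0585,0]
    - [0,0.0585,0]
    - [0,0.0585,0]
    - [0,0.0585,0]
    - [0,0.0585,0]
    - [0,0,0]
    - [0,0,0]
  fingers: [10,10,10,10,10,10,10,10,10,10,10,10,10,10]

```text
clock: 65.3
eef_pos: [0.5506, 0.0282, 0.113]
tcp_rot: [-0.002, -0.049, 0.999, 0.001]
force: [-14.7, -0.1, 14.0]
finger_gap: 0.202
finger_force: 63.9
```

step_arm:
  angular:
    - [0,0,0]
    - [0,0,0]
    - [0,0,0]
    - [0,0,0]
    - [0,0,0]
    - [0,0,0]
    - [0,0,0]
    - [0,0,0]
    - [0,0,0]
    - [0,0,0]
    - [0,0,0]
    - [0,0,0]
    - [0,0,0]
  translation:
    - [0,0,0]
    - [0,0,0]
    - [0,0,0]
    - [0,0,-0.04]
    - [0,0,-0.15]
    - [0,0,-0.15]
    - [0,0,-0.15]
    - [0,0,-0.15]
    - [0,-0.15,0]
    - [0,-0.15,0]
    - [0,-0.15,0]
    - [0,0,0]
    - [0,0,0]
  fingers: [50,50,50,50,50,50,50,50,50,50,50,50,50]

```text
clock: 66.92
eef_pos: [0.5636, -0.0841, 0.2723]
tcp_rot: [-0.0, -0.048, 0.999, 0.001]
force: [-0.9, 1.2, 0.8]
finger_gap: 0.583
finger_force: 0.0
```

```bash
python3 - <<'E'
from h import *
p=capture("top")
def brown(im):
    h=cv2.cvtColor(im,cv2.COLOR_RGB2HSV).astype(int);return ((h[...,0]<15)&(h[...,1]>110)&(h[...,2]>40)&(h[...,2]<180)).astype(np.uint8)
for b in blobs(p,.148,(.4,.7,-.1,.12),300,brown):print(b)
save(p,"t4.png",(190,80,510,320),2.5)
E
```

```text
{'c': [0.5513, 0.0296], 'cm': [0.5513, 0.0293], 'size': [19.0, 89.0], 'ang': np.float32(6.7), 'area': 1471.0, 'fill': 0.88}
```

View pics/t4.png

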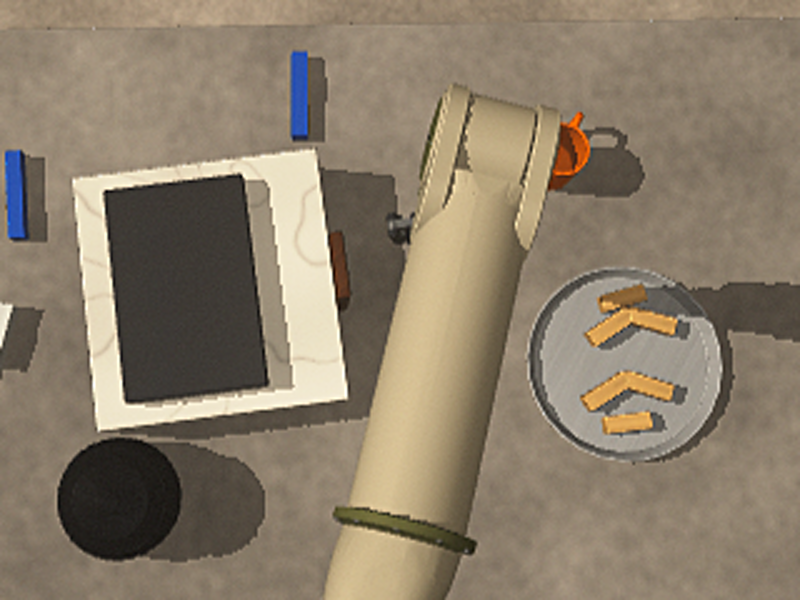

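The tray is home: its handle is at (340,270) in the picture and (0.551, 0.029), the same place as at the start. The four rejects are on the plate, and the arm is clear of everything.

```bash
python3 -c "
from workcell import *
print(sign_off())"
```

```text
the job is handed in; nothing more can be done
None
```

I handed the job in at about 67 s: all three full-length sticks are in the tray, which is fully home, both stubs and both crooked sticks are on the plate, and the pot, mug, scoop and blue look-alikes were not handled; sign-off gave no verdict.

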